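Rack and scrub the mixing cups at the dental bench

ROBOT

A 6-joint arm with a two-finger parallel gripper is mounted at the origin on the work surface. World frame = base frame: x ahead of the robot, y to its left, z up, the work surface at z = 0. Lengths are in m, angles in degrees, forces in N, time in s.
With the tool pointing down it reaches from about 0.35 to 0.875 m from the base axis. Payload 4.2 kg.
Tool frame: the origin (TCP) lies at the very end of the fingers, on their centre line; the grasp point (between the pads) lies 19 mm behind it (r.grip_point_offset is the distance from the TCP to the grasp point, in m); z points along the fingers, y is the line along which they close (so a half turn about z gives the same grasp; the last joint's range is limited). The gripper opens to 87 mm and grips with 3 to 60 N. Pads are 19 mm wide; open, the fingers measure 117 mm over their backs; the gripper's body (75 mm by 190 mm) begins 51 mm behind the grasp point.
Start: joints at [83.4, 22.042, 0.453, 0, -68.411, -14.817], TCP at [0.228, 0.582, 0.223] pointing down, gripper open.
Joint ranges: [-179.83, 179.83], [-69.29, 118.12], [-61.27, 80.66], [-181.25, 117.63], [-171.15, -9.14], [-177.46, 177.46]. Speed limits (degrees/s): [159.86, 159.86, 180, 180, 180, 180].

INTERFACE

Orientations are given as a 3x3 rotation matrix whose columns are the frame's x, y, z axes.
In Python, from station import r, cams gives the robot as it stands. The module is installed in compiled form; this text tells all that it offers.
- The arm moves only by the shell command python3 -m handwheel 'ROWS'. ROWS is JSON, a list that holds one entry, the list of rows, each a list of 7 numbers: the turn, a rotation vector about the tool's x, y, z in units of 6 degrees (1.0 is 6 degrees), then the shift along the tool's x, y, z in m, then the finger opening in m, from 0 to 0.087. In form: [[[ax, ay, az, x, y, z, jaw], ...]]. A call has 1 to 12 rows; each row shifts and turns the commanded pose from where the row before left it, along the tool's axes as they then stand; what a row does not reach is not made up. A row lasts 1/10 s, in which the tool goes at most 50 mm and 8.59 degrees, less where a joint would pass 70% of its speed; a pose out of reach is approached as far as the arm can. A call with a gripper value outside its range is refused whole. The fingers move at their own pace and stop on an object; the grip force is fixed at half the most. Time passes only in rows, so rows that do not move let the fingers close. It gives the time, the measured TCP pose, the force, the opening and the grip force at its end, in the units of the state.
- r.sense(): the state, without advancing time (a new reading comes with each control period).
- cams.capture(name): name is "side" or "top"; returns the picture (480x640x3 uint8, red, green, blue); there is no depth.
- cams.get_calibration(name): a dict with "camera_matrix" (3x3 intrinsics, pixels), "k1" (the pictures are not rectified: a ray, as slopes to the right and down, at radius r is drawn at 1 + k1 r^2 times it, then the intrinsics apply), "rvec" (rotation vector, rad) and "tvec" (3), from world to camera coordinates, as OpenCV has them. Camera axes: x right, y down, z forward; pixel columns grow to the right and rows downward; lengths in m; the calibration is good to about 2 mm. A picture is of the moment at which its call begins. get_calibration takes no time and is no camera call.
- r.finish_job(): hands the job in; it is judged then, once.
The state is a dict: "time_s": time; "joints": joint angles; "joint_velocities": joint speeds; "effort": joint torques, N m; "tcp_pos": TCP position; "ee_rot": TCP orientation; "wrist_force": force on the tool from outside, world axes, zero at the start; "moment": the same for the moment, N m; "gripper_width": opening from 0.0 (shut) to 1.0 (fully open); "gripper_force": force on a finger pad.
Only numpy, scipy, OpenCV 4.12 (cv2) and the standard library are available. Lean on these libraries where they do the work, as an engineer would, in place of code of your own. Each camera call takes 0.05 s, during which the arm holds its last target. There are 200 camera calls.

TASK

Wash up the two or three steel mixing cups, leaving the other things on the bench alone: first open the cup rack by lifting its stop out of its notch, shifting it to the last notch at the open end and dropping it in there. Then stand every cup upright in the rack in one close row from the end wall, in any order, and move the stop back so that it sits fully down in the notch right behind the last cup. Only then take the brush from its holder and scrub the cups where they stand, the tallest first and the shortest last: in each go down to the floor, up nearly to the rim and down to the floor again; finally stand the brush back in its holder.

Things in the scene. Friction and masses are not known exactly. Their poses are not given: they have to be found in the camera images.
- rack: Fixed trough, 325 x 100 mm. Origin on the table under its middle; +x runs along it to the end wall (inner face x 140 mm, top z 66 mm), -x is the open end. Floor at z 6 mm. Two rails, inner faces y +-34, outer +-48, tops z 34 mm, each with four open-topped notches 16 mm long in x, 14 mm deep (seat z 20 mm), opposite one another, 66 mm apart.
- notch_1 (a point): Middle between the two seats of the notch pair nearest the end wall (rack x +53, y 0, z 20 mm), where the stop stands at the start; it leaves room for one cup.
- notch_2 (a point): The same for the second pair (rack x -13 mm): right behind a row of two cups.
- notch_3 (a point): The third pair (rack x -79 mm): right behind a row of three cups.
- notch_4 (a point): The fourth pair, the last one at the open end (rack x -145 mm): rack open.
- place_1 (a point): On the trough floor (z 6 mm), middle of the cup place against the end wall (rack x +107 mm).
- place_2 (a point): Middle of the second cup place (rack x +41 mm).
- place_3 (a point): Middle of the third cup place (rack x -25 mm).
- stop: Loose stop, 160 g, bridging the rails. Its cross bar (12 x 112 x 14 mm) drops into a notch pair; a block (x -16 to 18, y +-31, z -11 to 9 mm) hangs between the rails; on top a grip fin 12 mm in x, 30 mm in y, z 14 to 75 mm. Origin: middle of the bar's underside, meets a notch point when seated; axes as the rack's. Lifting it 16 mm clears the rails.
- cup_tall: Straight round steel mixing cup, the tallest one: 62 mm across, 100 mm high, wall 4 mm, floor 5 mm thick, about 140 g, open at the top. Origin at the middle of its underside, z up. May be absent.
- cup_middle: Straight round steel mixing cup, the middle one: 62 mm across, 85 mm high, wall 4 mm, floor 5 mm thick, about 140 g, open at the top. Origin at the middle of its underside, z up. May be absent.
- cup_short: Straight round steel mixing cup, the shortest one: 62 mm across, 70 mm high, wall 4 mm, floor 5 mm thick, about 140 g, open at the top. Origin at the middle of its underside, z up. May be absent.
- brush: Bottle brush standing head down in its holder, 195 mm long, 70 g: stiff black head 26 mm across from z 0 to 55 mm, neck, then a square wooden handle 18 x 18 mm (sides along its x and y) from z 67 to 195 mm. Origin at the middle of the head's lower end, z up along the handle. It stands loosely and may lean a few degrees.
- brush_tip (a point): Lower end of the brush head, on its axis (the brush's origin).
- holder: Fixed square white brush holder, 74 x 74 mm, 70 mm high, with a square well 34 x 34 mm open at the top, well floor at z 20 mm. Origin under its middle; the sides lie along its x and y.
- model: Bystander, to be left alone: small plaster cast with blue teeth, 56 x 62 x 29 mm; origin on its underside.
- spatula: Bystander, to be left alone: spatula, 170 mm, lying flat; origin on its underside.
- wax_knife: Bystander, to be left alone: slim hand tool with wooden handle, 160 mm, lying flat; origin on its underside.
- dish: Bystander, to be left alone: white ceramic dish, 84 mm across, 28 mm high; origin on its underside.

How it is judged (in metres and radians):
On the way, in this order (a step that is already met when the one before it is completed fails the run):
1. the stop is seated in the notch at the open end of the rack and let go (distance between stop and notch_4 below 0.009 m and z of stop in the frame of rack below 0.025 m and angle between stop's own z axis and vertical below 0.1 rad and contact force between the fingers and stop below 0.5 N), for 0.2 s.
2. all cups stand in the rack and the stop is seated in the notch right behind them and let go; then the brush is down at the floor of the tall cup (y of cup_tall in the frame of rack between -0.008 and 0.008 m and z of each of cup_tall, cup_middle, cup_short in the frame of rack below 0.011 m and angle between each of cup_tall, cup_middle, cup_short's own z axis and vertical below 0.1 rad and x of each of cup_tall, cup_middle, cup_short in the frame of rack below 0.12 m and x of each of cup_tall, cup_middle, cup_short in the frame of stop above 0.035 m and y of cup_middle in the frame of rack between -0.008 and 0.008 m and y of cup_short in the frame of rack between -0.008 and 0.008 m and ((distance between stop and notch_2 below 0.009 m and z of stop in the frame of rack below 0.025 m and angle between stop's own z axis and vertical below 0.1 rad and horizontal distance between any of cup_tall, cup_middle, cup_short and place_1 below 0.019 m and horizontal distance between any of cup_tall, cup_middle, cup_short and place_2 below 0.019 m) or (distance between stop and notch_3 below 0.009 m and z of stop in the frame of rack below 0.025 m and angle between stop's own z axis and vertical below 0.1 rad and horizontal distance between any of cup_tall, cup_middle, cup_short and place_1 below 0.019 m and horizontal distance between any of cup_tall, cup_middle, cup_short and place_2 below 0.019 m and horizontal distance between any of cup_tall, cup_middle, cup_short and place_3 below 0.019 m)) and contact force between the fingers and stop below 0.5 N and horizontal distance between brush_tip and cup_tall below 0.027 m and z of brush_tip in the frame of cup_tall below 0.018 m), for 0.1 s.
3. the brush is drawn up towards the rim of the tall cup, still inside it (horizontal distance between brush_tip and cup_tall below 0.027 m and z of brush_tip in the frame of cup_tall between 0.04 and 0.1 m).
4. the brush is down at the floor of the tall cup again (horizontal distance between brush_tip and cup_tall below 0.027 m and z of brush_tip in the frame of cup_tall below 0.018 m), for 0.1 s.
5. the brush is down at the floor of the middle cup (horizontal distance between brush_tip and cup_middle below 0.027 m and z of brush_tip in the frame of cup_middle below 0.018 m), for 0.1 s.
6. the brush is drawn up towards the rim of the middle cup, still inside it (horizontal distance between brush_tip and cup_middle below 0.027 m and z of brush_tip in the frame of cup_middle between 0.04 and 0.085 m).
7. the brush is down at the floor of the middle cup again (all of step 5), for 0.1 s.
8. the brush is down at the floor of the short cup (horizontal distance between brush_tip and cup_short below 0.027 m and z of brush_tip in the frame of cup_short below 0.018 m), for 0.1 s.
9. the brush is drawn up towards the rim of the short cup, still inside it (horizontal distance between brush_tip and cup_short below 0.027 m and z of brush_tip in the frame of cup_short between 0.04 and 0.07 m).
10. the brush is down at the floor of the short cup again (all of step 8), for 0.1 s.
At the end, for the whole second after the job is handed in: Cups upright on the rack floor, on its centre line (8 mm), in the first places from the end wall (19 mm); stop seated (9 mm, fully down) in notch 2 for two cups, notch 3 for three; brush head down on the floor of its holder; all at rest (y of cup_tall in the frame of rack between -0.008 and 0.008 m and z of each of cup_tall, cup_middle, cup_short in the frame of rack below 0.011 m and angle between each of cup_tall, cup_middle, cup_short's own z axis and vertical below 0.1 rad and x of each of cup_tall, cup_middle, cup_short in the frame of rack below 0.12 m and x of each of cup_tall, cup_middle, cup_short in the frame of stop above 0.035 m and y of cup_middle in the frame of rack between -0.008 and 0.008 m and y of cup_short in the frame of rack between -0.008 and 0.008 m and ((distance between stop and notch_2 below 0.009 m and z of stop in the frame of rack below 0.025 m and angle between stop's own z axis and vertical below 0.1 rad and horizontal distance between any of cup_tall, cup_middle, cup_short and place_1 below 0.019 m and horizontal distance between any of cup_tall, cup_middle, cup_short and place_2 below 0.019 m) or (distance between stop and notch_3 below 0.009 m and z of stop in the frame of rack below 0.025 m and angle between stop's own z axis and vertical below 0.1 rad and horizontal distance between any of cup_tall, cup_middle, cup_short and place_1 below 0.019 m and horizontal distance between any of cup_tall, cup_middle, cup_short and place_2 below 0.019 m and horizontal distance between any of cup_tall, cup_middle, cup_short and place_3 below 0.019 m)) and horizontal distance between brush_tip and holder below 0.012 m and height (world z) of brush_tip below 0.03 m and angle between brush's own z axis and vertical below 0.2 rad and linear speed of each of stop, brush, cup_tall, cup_middle, cup_short below 0.02 m/s); the robot touches nothing.
It fails at once if the model is pushed more than 60 mm (distance of model from where it was at the start of the episode above 0.06 m).
It fails at once if the spatula is pushed more than 60 mm (distance of spatula from where it was at the start of the episode above 0.06 m).
It fails at once if the wax knife is pushed more than 60 mm (distance of wax_knife from where it was at the start of the episode above 0.06 m).
It fails at once if the dish is pushed more than 60 mm (distance of dish from where it was at the start of the episode above 0.06 m).
Of cup_tall, cup_middle, cup_short only 2 to 3 are there at a start; the rules pass over those that are not, and their reading is None.
At some moment in a run one of cup_tall, cup_middle, cup_short may be knocked a few centimetres aside while the robot is not near it.
It also fails if it takes over 208 s, if anything falls off the work surface, if the arm or the gripper's body presses on something with over 40 N, if the wrist force passes 120 N, or if a joint passes its speed limit or range.

## Working session

There is one attempt and no reset: what is moved stays moved. The work goes in short steps, Python scripts to look and compute and a shell command to move; the robot and the scene stay as the last step left them, time stands still between calls to the robot, and variables do not carry over. Pictures are saved under pics/ and viewed, at most 14 in all, crops included, and the job is handed in when it is done.

```bash
mkdir -p pics; cat > h.py <<'E'
import numpy as np, cv2
from station import r, cams
def snap(n,f):
    im=cams.capture(n); cv2.imwrite('pics/'+f,cv2.cvtColor(im,cv2.COLOR_RGB2BGR)); return im
def cal(n):
    c=cams.get_calibration(n); R=cv2.Rodrigues(np.array(c['rvec'],float))[0]
    return np.array(c['camera_matrix'],float),float(c['k1']),R,np.array(c['tvec'],float).ravel()
def ray(n,u,v):
    K,k1,R,t=cal(n); p=cv2.undistortPoints(np.array([[[u,v]]],float),K,np.array([k1,0,0,0,0.])).ravel()
    d=R.T@np.array([p[0],p[1],1]); return -R.T@t,d/np.linalg.norm(d)
def atz(n,u,v,z):
    c,d=ray(n,u,v); return c+d*(z-c[2])/d[2]
def tri(a,b):
    A=[];y=[]
    for n,u,v in (a,b):
        c,d=ray(n,u,v);P=np.eye(3)-np.outer(d,d);A.append(P);y.append(P@c)
    x=np.linalg.solve(sum(A),sum(y)); return x,[np.linalg.norm(P@x-q) for P,q in zip(A,y)]
def proj(n,X):
    K,k1,R,t=cal(n); p=R@np.asarray(X,float)+t; s=p[:2]/p[2]; s=s*(1+k1*s@s); return K[:2,:2]@s+K[:2,2]
E
python3 - <<'E'
from h import *
snap('side','s0.png');snap('top','t0.png')
for n in('side','top'): K,k,R,t=cal(n);print(n,K[0,0],k,-R.T@t,R.T[:,2])
s=r.sense();print(s['tcp_pos'],s['ee_rot'],r.grip_point_offset,s['time_s'])
E
```

```text
side 523.8819184778497 -0.058811743466773266 [ 0.4579015  -0.55677077  0.58644049] [ 0.12974444  0.74565553 -0.65357801]
top 467.8140825413002 -0.026048895426559183 [0.47885499 0.03830123 0.85938468] [ 0.06258963 -0.01463557 -0.99793203]
[0.22802293 0.58134144 0.22158984] [[ 9.30908516e-01 -3.65251983e-01 -5.68559297e-04]
 [-3.65252390e-01 -9.30906610e-01 -1.89066601e-03]
 [ 1.61293901e-04  1.96770473e-03 -9.99998051e-01]] 0.0187 0.1
```

View pics/s0.png

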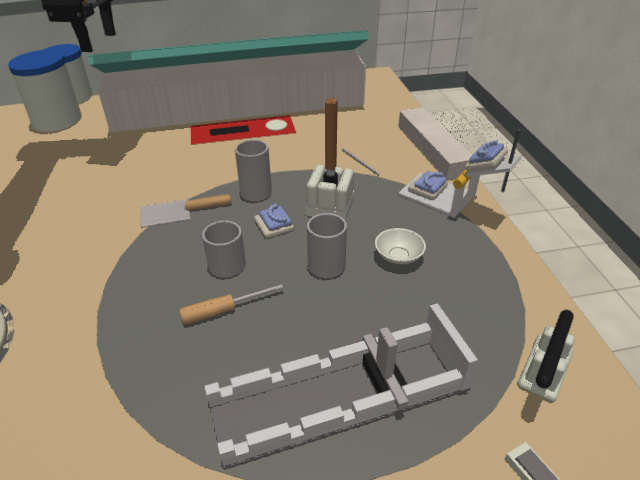

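View pics/t0.png

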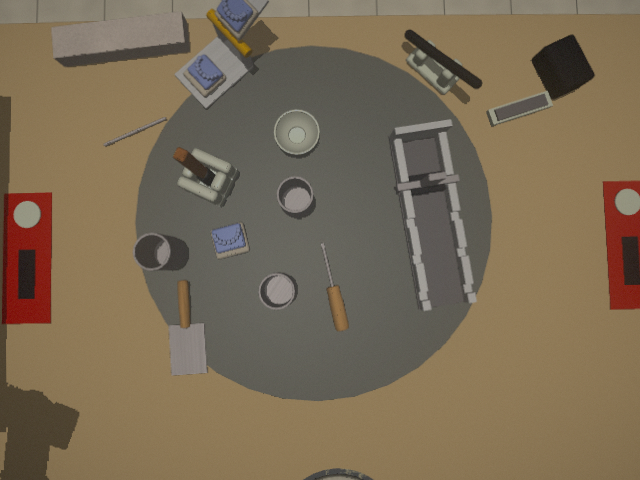

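The side view shows three cups at (254,172), (224,250) and (327,246), the brush at (332,140), the stop fin at (386,355) and the rack's end wall at (450,345). The top view shows the same cups at (153,251), (278,291) and (296,195), the holder at (207,176) and the rack at about (435,210). I'll crop closer.

```bash
python3 - <<'E'
import cv2,numpy as np
s=cv2.imread('pics/s0.png');t=cv2.imread('pics/t0.png')
def c(im,x,y,w,h,k): 
    o=cv2.resize(im[y:y+h,x:x+w],None,fx=k,fy=k,interpolation=cv2.INTER_CUBIC)
    for i in range(0,w,20): cv2.putText(o,str(x+i),(int(i*k),8),0,.3,(0,255,255),1);cv2.line(o,(int(i*k),9),(int(i*k),13),(0,255,255),1)
    for i in range(0,h,20): cv2.putText(o,str(y+i),(0,int(i*k)+4),0,.3,(0,255,255),1)
    return o
cv2.imwrite('pics/c1.png',c(s,200,300,280,165,2.85))
cv2.imwrite('pics/c2.png',c(t,380,110,110,210,2.85))
cv2.imwrite('pics/c3.png',np.hstack([c(s,195,90,165,190,2.7),c(t,125,135,125,190,2.7)[:513]]))
E
```

```text
(no output)
```

View pics/c1.png

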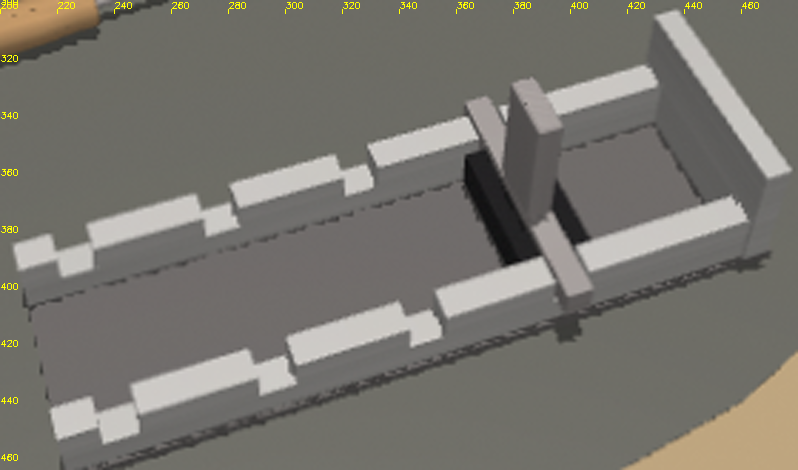

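View pics/c2.png

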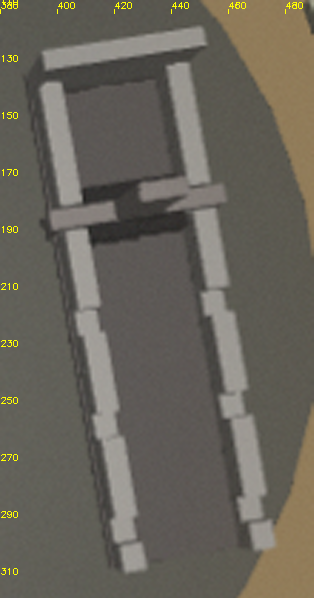

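View pics/c3.png

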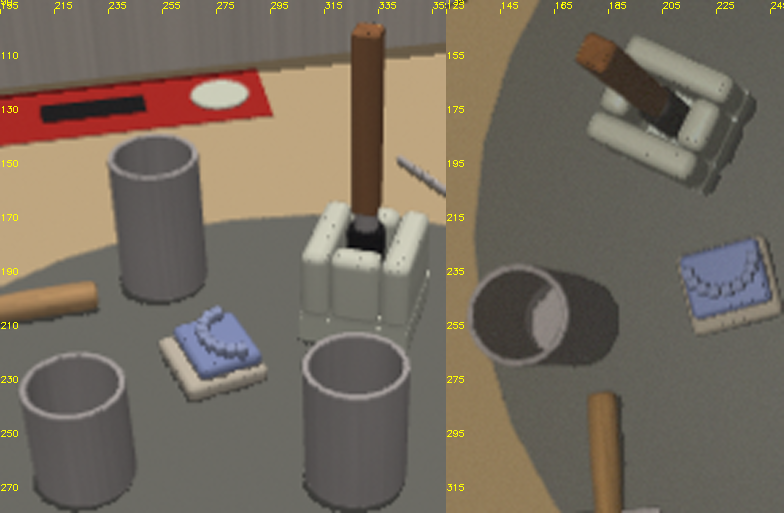

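```bash
cat > fit.py <<'E'
from h import *
from scipy.optimize import least_squares
xs=[-5,-21,-71,-87,-137,-153]
S={48:[(368,147),(335,155),(230,185),(197,195),(86,226),(50,235)],34:[(373,167),(341,176),(237,208),(201,215),(90,250),(56,257)],
-34:[(434,293),(402,302),(287,340),(250,350),(130,386),(92,398)],-48:[(443,318),(408,325),(296,365),(256,374),(138,413),(97,427)]}
T={48:[(77,310),(83,336),(97,416),(104,439),(113,520),(121,547)],34:[(99,306),(103,331),(119,412),(124,435),(136,515),(144,542)],
-34:[(207,291),(212,314),(226,392),(231,418),(242,496),(250,525)],-48:[(229,287),(234,309),(247,388),(253,414),(265,491),(272,520)]}
ob=[]
for n,D,o in(('side',S,(200,300)),('top',T,(380,110))):
    for y,L in D.items():
        for x,p in zip(xs,L): ob.append((n,x/1e3,y/1e3,np.array(p)/2.85+o-.3))
def X(q,x,y,z=.034): c,s=np.cos(q[3]),np.sin(q[3]);return np.array([q[0]+c*x-s*y,q[1]+s*x+c*y,q[2]+z])
f=lambda q,k=('side','top'):np.concatenate([proj(n,X(q,x,y))-p for n,x,y,p in ob if n in k])
q=least_squares(f,[.5,-.15,0,.1]).x;print('rack',q,np.degrees(q[3]),'rms',np.sqrt(np.mean(f(q)**2)))
for k in('side','top'):
    g=lambda p:f(np.array([p[0],p[1],0,p[2]]),(k,))
    print(k,least_squares(g,[.5,-.15,.1]).x)
for i,x in enumerate([53,-13,-79,-145]):print('notch',i+1,X(q,x/1e3,0,.02))
for i,x in enumerate([107,41,-25]):print('place',i+1,X(q,x/1e3,0,.006))
P=lambda m,a,b:print(m,*tri(('side',*a),('top',*b)))
P('fin',(388.8,336.5),(437.9,176.7))
P('cupA',(251.9,148.1),(152.2,251.3));P('cupB',(222,232.4),(278,291));P('cupC',(326.9,225.2),(296,195))
P('brushtop',(331.3,101.1),(181.1,154.3))
print('holder top',atz('top',205.2,175,.07))
for m,u,v in(('model',231,240),('dish',297,133),('knife a',323,245),('knife b',343,330),('spat a',183,282),('spat b',190,375)):print(m,atz('top',u,v,.015))
E
python3 fit.py
```

```text
rack [ 0.56503614 -0.18388221  0.00113271  0.14179762] 8.124404909704918 rms 0.8385254707480628
side [ 0.56429404 -0.18311111  0.1413002 ]
top [ 0.56674666 -0.18429506  0.1429732 ]
notch 1 [ 0.61750421 -0.17639209  0.02113271]
notch 2 [ 0.55216661 -0.1857194   0.02113271]
notch 3 [ 0.48682902 -0.19504672  0.02113271]
notch 4 [ 0.42149142 -0.20437403  0.02113271]
place 1 [ 0.67096224 -0.16876065  0.00713271]
place 2 [ 0.60562464 -0.17808797  0.00713271]
place 3 [ 0.54028705 -0.18741528  0.00713271]
fin [ 0.61748666 -0.17795877  0.09611386] [np.float64(0.00018974502076385386), np.float64(0.00018974502076385318)]
cupA [0.5034225  0.29250736 0.09924842] [np.float64(0.0008637404117909143), np.float64(0.0008637404117910812)]
cupB [0.43338823 0.09142207 0.07233235] [np.float64(0.0008799435517888386), np.float64(0.0008799435517887839)]
cupC [0.59286357 0.05781773 0.08642393] [np.float64(0.00035753627408529953), np.float64(0.00035753627408541684)]
brushtop [0.63393992 0.21385585 0.21414226] [np.float64(0.0009931658273243439), np.float64(0.0009931658273243439)]
holder top [0.63319551 0.2120388  0.07      ]
model [0.52444371 0.17842828 0.015     ]
dish [0.71840977 0.05552823 0.015     ]
knife a [0.51181964 0.01262658 0.015     ]
knife b [ 0.35890509 -0.01962464  0.015     ]
spat a [0.45082824 0.26540932 0.015     ]
spat b [0.28591377 0.25421554 0.015     ]
```

The fit agrees with the stated sizes: fin top at z 96 mm, and cups A, C and B at 99, 86 and 72 mm, so they are tall, middle and short. Next is the move to the stop.

```bash
cat >> h.py <<'E'
from scipy.spatial.transform import Rotation as Ro
NOTCH=lambda x,y=0,z=0:np.array([.56504-.0003+np.cos(.1418)*x-np.sin(.1418)*y,-.1839-.0004+np.sin(.1418)*x+np.cos(.1418)*y,z])
def go(p,yaw=278.12):
    s=r.sense();R=np.array(s['ee_rot']);a=np.radians(yaw)
    y=np.array([np.cos(a),np.sin(a),0]);z=np.array([0,0,-1.]);D=np.column_stack([np.cross(y,z),y,z])
    rv=np.degrees(Ro.from_matrix(R.T@D).as_rotvec())/6; d=np.asarray(p)-s['tcp_pos']
    print('turn',rv.round(3),'shift after turn',(D.T@d).round(4),'t',round(s['time_s'],2),'F',np.round(s['wrist_force'],1),'w',round(s['gripper_width']*87,1),'gf',round(float(np.max(s['gripper_force'])),1),'tcp',np.round(s['tcp_pos'],4))
E
python3 -c "
from h import *
go(NOTCH(.053,0,.16));go(NOTCH(.053,0,.06))"
```

```text
turn [ 1.900e-02  3.000e-03 -4.924e+00] shift after turn [0.2782 0.8055 0.0616] t 0.1 F [ 0.4 -0.4  0.6] w 87.1 gf 0.0 tcp [0.228  0.5813 0.2216]
turn [ 1.900e-02  3.000e-03 -4.924e+00] shift after turn [0.2782 0.8055 0.1616] t 0.1 F [ 0.4 -0.4  0.6] w 87.1 gf 0.0 tcp [0.228  0.5813 0.2216]
```

```bash
python3 -m handwheel '[[[0.01,0,-1.23,0,0,0,0.087],[0.01,0,-1.23,0,0,0,0.087],[0,0,-1.23,0,0,0,0.087],[0,0,-1.23,0,0,0,0.087],[0,0,0,0.01,0.04,0,0.087],[0,0,0,0.01,0.04,0,0.087],[0,0,0,0.01,0.04,0,0.087],[0,0,0,0.01,0.04,0,0.087],[0,0,0,0.01,0.04,0,0.087],[0,0,0,0.01,0.04,0,0.087],[0,0,0,0.01,0.04,0,0.087],[0,0,0,0.01,0.04,0,0.087]]]'
python3 -m handwheel '[[[0,0,0,0.015,0.04,0,0.087],[0,0,0,0.015,0.04,0,0.087],[0,0,0,0.015,0.04,0,0.087],[0,0,0,0.015,0.04,0,0.087],[0,0,0,0.015,0.04,0,0.087],[0,0,0,0.015,0.04,0,0.087],[0,0,0,0.018,0.04,0,0.087],[0,0,0,0.018,0.04,0,0.087],[0,0,0,0.018,0.04,0,0.087],[0,0,0,0.018,0.04,0.02,0.087],[0,0,0,0.018,0.04,0.02,0.087],[0,0,0,0.018,0.045,0.02,0.087]]]'
python3 -c "
from h import *
go(NOTCH(.053,0,.06))"
```

```text
time_s: 1.3
tcp_pos: [0.3526, 0.2745, 0.2218]
ee_rot: [[0.99, 0.141, 0.0], [0.141, -0.99, 0.002], [0.0, -0.002, -1.0]]
wrist_force: [0.7, -0.2, -0.4]
gripper_width: 1.002
gripper_force: 0.0
time_s: 2.5
tcp_pos: [0.6162, -0.1753, 0.1608]
ee_rot: [[0.99, 0.141, -0.0], [0.141, -0.99, 0.002], [0.0, -0.002, -1.0]]
wrist_force: [-0.5, 0.2, 0.9]
gripper_width: 1.0
gripper_force: 0.0
turn [-0.023 -0.    -0.001] shift after turn [0.0007 0.0016 0.1008] t 2.5 F [-0.5  0.2  0.9] w 87.0 gf 0.0 tcp [ 0.6162 -0.1753  0.1608]
```

```bash
python3 -m handwheel '[[[0,0,0,0.0007,0.0016,0.03,0.087],[0,0,0,0,0,0.03,0.087],[0,0,0,0,0,0.02,0.087],[0,0,0,0,0,0.01,0.087],[0,0,0,0,0,0.01,0.06],[0,0,0,0,0,0,0.05],[0,0,0,0,0,0,0.03],[0,0,0,0,0,0,0.015],[0,0,0,0,0,0,0.015],[0,0,0,0,0,0,0.015],[0,0,0,0,0,0,0.015],[0,0,0,0,0,0,0.015]]]'
python3 -c "
from h import *
go(NOTCH(.053,0,.06))"
```

```text
time_s: 3.7
tcp_pos: [0.6168, -0.1752, 0.0623]
ee_rot: [[0.99, 0.141, 0.001], [0.141, -0.99, 0.002], [0.001, -0.002, -1.0]]
wrist_force: [-0.0, 0.1, -0.3]
gripper_width: 0.354
gripper_force: 0.0
turn [-0.018 -0.011 -0.003] shift after turn [0.0002 0.0017 0.0023] t 3.7 F [-0.   0.1 -0.3] w 30.8 gf 0.0 tcp [ 0.6168 -0.1752  0.0623]
```

```bash
python3 -m handwheel '[[[0,0,0,0,0,0,0.01],[0,0,0,0,0,0,0.01],[0,0,0,0,0,0,0.01],[0,0,0,0,0,0,0.01]]]'
python3 -c "
from h import *
go(NOTCH(.053,0,.06))"
```

```text
time_s: 4.1
tcp_pos: [0.6168, -0.1751, 0.0623]
ee_rot: [[0.99, 0.141, 0.001], [0.141, -0.99, 0.002], [0.001, -0.002, -1.0]]
wrist_force: [-0.3, 1.8, 1.3]
gripper_width: 0.342
gripper_force: 30.0
turn [-0.018 -0.008 -0.002] shift after turn [0.0002 0.0017 0.0023] t 4.1 F [-0.3  1.8  1.3] w 29.7 gf 30.0 tcp [ 0.6168 -0.1751  0.0623]
```

```bash
python3 -m handwheel '[[[0,0,0,0,0,-0.01,0.01],[0,0,0,0,0,-0.01,0.01],[0,0,0,0,0,-0.01,0.01],[0,0,0,0,0,0,0.01],[0,0,0,-0.02,0,0,0.01],[0,0,0,-0.03,0,0,0.01],[0,0,0,-0.03,0,0,0.01],[0,0,0,-0.03,0,0,0.01],[0,0,0,-0.03,0,0,0.01],[0,0,0,-0.03,0,0,0.01],[0,0,0,-0.02,0,0,0.01],[0,0,0,-0.008,0,0,0.01]]]'
python3 - <<'E'
from h import *
go(NOTCH(-.145,0,.06));snap('side','s1.png');a=cv2.imread('pics/s1.png')[280:470,190:480]
cv2.imwrite('pics/s1c.png',cv2.resize(a,None,fx=2.7,fy=2.7))
E
```

```text
time_s: 5.3
tcp_pos: [0.4185, -0.2032, 0.0921]
ee_rot: [[0.99, 0.14, -0.0], [0.14, -0.99, 0.002], [0.0, -0.002, -1.0]]
wrist_force: [-0.1, 0.7, -1.4]
gripper_width: 0.341
gripper_force: 30.0
turn [-0.024 -0.    -0.012] shift after turn [0.0024 0.002  0.0321] t 5.3 F [-0.1  0.7 -1.4] w 29.6 gf 30.0 tcp [ 0.4185 -0.2032  0.0921]
```

View pics/s1c.png

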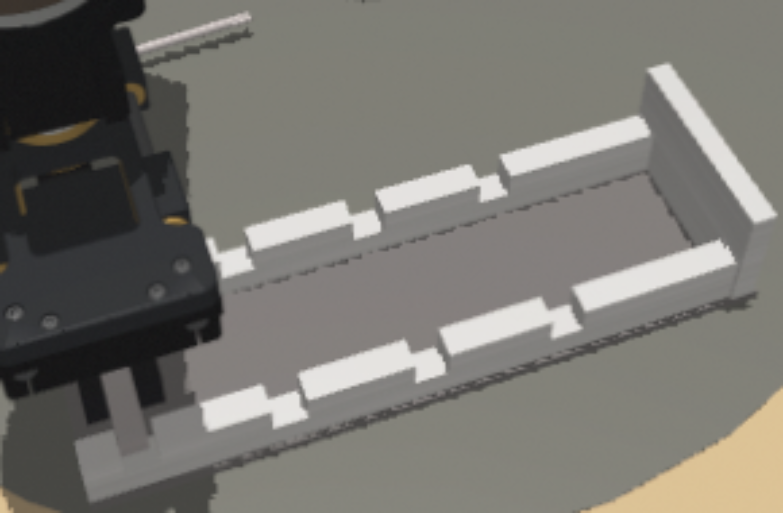

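The stop hangs over notch 4, with its bar at about (125,410) in the crop. I correct by about 2 mm and lower it.

```bash
python3 -m handwheel '[[[0,0,0,0.002,0,0,0.01],[0,0,0,0,0,0,0.01],[0,0,0,0,0,0,0.01]]]'
python3 -c "
from h import *
go(NOTCH(-.145,0,.06))"
```

```text
time_s: 5.65
tcp_pos: [0.424, -0.2028, 0.092]
ee_rot: [[0.99, 0.142, 0.001], [0.142, -0.99, 0.002], [0.001, -0.002, -1.0]]
wrist_force: [-0.2, -0.3, -2.4]
gripper_width: 0.342
gripper_force: 30.0
turn [-0.016 -0.014  0.003] shift after turn [-0.003   0.0016  0.032 ] t 5.65 F [-0.2 -0.3 -2.4] w 29.8 gf 30.0 tcp [ 0.424  -0.2028  0.092 ]
```

```bash
python3 -m handwheel '[[[0,0,0,-0.0032,0,0,0.01],[0,0,0,0,0,0,0.01],[0,0,0,0,0,0,0.01],[0,0,0,0,0,0,0.01]]]'
python3 -c "
from h import *
go(NOTCH(-.145,0,.06))"
```

```text
time_s: 6.05
tcp_pos: [0.4196, -0.2033, 0.092]
ee_rot: [[0.99, 0.141, 0.001], [0.141, -0.99, 0.002], [0.001, -0.002, -1.0]]
wrist_force: [-0.1, -0.7, -0.9]
gripper_width: 0.341
gripper_force: 30.0
turn [-0.018 -0.008 -0.003] shift after turn [0.0013 0.0017 0.032 ] t 6.05 F [-0.1 -0.7 -0.9] w 29.7 gf 30.0 tcp [ 0.4196 -0.2033  0.092 ]
```

```bash
python3 -m handwheel '[[[0,0,0,0.001,0,0.01,0.01],[0,0,0,0,0,0.008,0.01],[0,0,0,0,0,0.004,0.01],[0,0,0,0,0,0.003,0.01],[0,0,0,0,0,0.003,0.01],[0,0,0,0,0,0,0.01],[0,0,0,0,0,0,0.01]]]'
```

```text
time_s: 6.75
tcp_pos: [0.4207, -0.2032, 0.0641]
ee_rot: [[0.99, 0.141, 0.001], [0.141, -0.99, 0.002], [0.001, -0.002, -1.0]]
wrist_force: [0.2, -0.0, -1.9]
gripper_width: 0.347
gripper_force: 30.0
```

```bash
python3 -m handwheel '[[[0,0,0,0,0,0.002,0.01],[0,0,0,0,0,0,0.01],[0,0,0,0,0,0,0.05],[0,0,0,0,0,0,0.08],[0,0,0,0,0,0,0.08],[0,0,0,0,0,0,0.08],[0,0,0,0,0,0,0.08],[0,0,0,0,0,-0.02,0.08],[0,0,0,0,0,-0.03,0.087],[0,0,0,0,0,-0.04,0.087],[0,0,0,0,0,-0.04,0.087],[0,0,0,0,0.02,-0.03,0.087]]]'
python3 -m handwheel '[[[0,0,0,0,-0.03,0,0.087],[0,0,0,0,-0.04,0,0.087],[0,0,0,0,-0.04,0,0.087],[0,0,0,0,-0.04,0,0.087],[0,0,0,0,-0.04,0,0.087],[0,0,0,0,-0.04,0,0.087],[0,0,0,0,-0.04,0,0.087],[0,0,0,0,-0.04,0,0.087]]]'
python3 - <<'E'
from h import *
go(NOTCH(0))
a=snap('side','s2.png');b=snap('top','t2.png')
a=cv2.imread('pics/s2.png');b=cv2.imread('pics/t2.png')
cv2.imwrite('pics/m2.png',np.hstack([cv2.resize(a[130:470,190:480],None,fx=1.5,fy=1.5),cv2.resize(b[100:440,240:470],None,fx=1.5,fy=1.5)]))
E
```

```text
time_s: 7.95
tcp_pos: [0.4235, -0.2226, 0.2249]
ee_rot: [[0.99, 0.143, 0.004], [0.143, -0.99, 0.002], [0.004, -0.001, -1.0]]
wrist_force: [0.8, -0.5, 0.9]
gripper_width: 0.989
gripper_force: 0.0
time_s: 8.75
tcp_pos: [0.3789, 0.0851, 0.2228]
ee_rot: [[0.99, 0.141, 0.001], [0.141, -0.99, 0.003], [0.001, -0.002, -1.0]]
wrist_force: [0.5, -0.6, -0.3]
gripper_width: 0.998
gripper_force: 0.0
turn [-0.022 -0.014 -0.002] shift after turn [0.1459 0.293  0.2228] t 8.75 F [ 0.5 -0.6 -0.3] w 86.8 gf 0.0 tcp [0.3789 0.0851 0.2228]
```

View pics/m2.png

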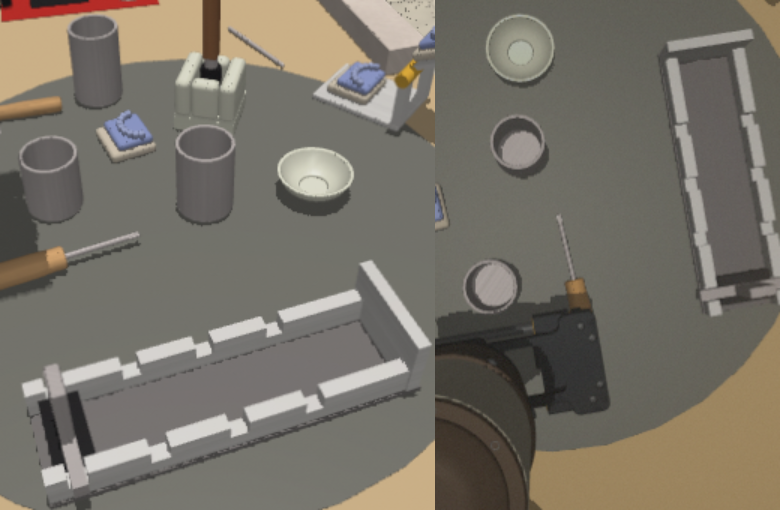

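The stop is seated in notch 4 (crop (65,430)), and the cups are unmoved with rims at side (327,225), (223,232) and (252,148). Middle cup goes first.

```bash
python3 -c "
from h import *
go([.5929,.0578,.16]);go([.5929,.0578,.045])"
```

```text
turn [-0.027 -0.02   0.058] shift after turn [0.2073 0.0591 0.0629] t 8.85 F [ 0.4  0.  -0.1] w 87.4 gf 0.0 tcp [0.3793 0.0871 0.2229]
turn [-0.027 -0.02   0.058] shift after turn [0.2073 0.0591 0.1779] t 8.85 F [ 0.4  0.  -0.1] w 87.4 gf 0.0 tcp [0.3793 0.0871 0.2229]
```

```bash
python3 -m handwheel '[[[0,0,0,0.04,0.012,0.01,0.087],[0,0,0,0.04,0.012,0.01,0.087],[0,0,0,0.04,0.012,0.01,0.087],[0,0,0,0.04,0.012,0.015,0.087],[0,0,0,0.037,0.011,0.015,0.087],[0,0,0,0.01,0,0,0.087],[0,0,0,0,0,0,0.087],[0,0,0,0,0,0,0.087],[0,0,0,0,0,0,0.087]]]'
python3 -c "
from h import *
go([.5929,.0578,.045])"
```

```text
time_s: 9.75
tcp_pos: [0.592, 0.0546, 0.1637]
ee_rot: [[0.99, 0.141, 0.002], [0.141, -0.99, 0.003], [0.002, -0.002, -1.0]]
wrist_force: [1.1, -0.6, 0.2]
gripper_width: 1.005
gripper_force: 0.0
turn [-0.022 -0.018  0.002] shift after turn [ 0.0014 -0.003   0.1187] t 9.75 F [ 1.1 -0.6  0.2] w 87.4 gf 0.0 tcp [0.592  0.0546 0.1637]
```

```bash
python3 -m handwheel '[[[0,0,0,0.0015,-0.003,0.03,0.087],[0,0,0,0,0,0.03,0.087],[0,0,0,0,0,0.03,0.087],[0,0,0,0,0,0.02,0.087],[0,0,0,0,0,0.009,0.08],[0,0,0,0,0,0,0.07],[0,0,0,0,0,0,0.06],[0,0,0,0,0,0,0.05],[0,0,0,0,0,0,0.05],[0,0,0,0,0,0,0.05],[0,0,0,0,0,0,0.05],[0,0,0,0,0,0,0.05]]]'
python3 -c "
from h import *
go([.5929,.0578,.045])"
```

```text
time_s: 10.95
tcp_pos: [0.5952, 0.0586, 0.0453]
ee_rot: [[0.99, 0.142, 0.004], [0.142, -0.99, 0.003], [0.004, -0.002, -1.0]]
wrist_force: [-1.5, 1.7, 5.8]
gripper_width: 0.706
gripper_force: 30.0
turn [-0.022 -0.039  0.005] shift after turn [-0.0024  0.0005  0.0003] t 10.95 F [-1.5  1.7  5.8] w 61.4 gf 30.0 tcp [0.5952 0.0586 0.0453]
```

```bash
python3 -m handwheel '[[[0,0,0,0,0,-0.02,0.05],[0,0,0,0,0,-0.03,0.05],[0,0,0,0,0,-0.03,0.05],[0,0,0,0,0,-0.02,0.05],[0,0,0,0,0,0,0.05],[0,0,0,0,0,0,0.05]]]'
python3 -c "
from h import *
go(NOTCH(.1075,0,.14))"
```

```text
time_s: 11.55
tcp_pos: [0.5932, 0.0576, 0.1431]
ee_rot: [[0.99, 0.14, -0.001], [0.14, -0.99, 0.002], [-0.0, -0.002, -1.0]]
wrist_force: [0.0, -0.5, -0.9]
gripper_width: 0.713
gripper_force: 30.0
turn [-0.023  0.002 -0.009] shift after turn [0.0451 0.2355 0.0031] t 11.55 F [ 0.  -0.5 -0.9] w 62.1 gf 30.0 tcp [0.5932 0.0576 0.1431]
```

```bash
python3 -m handwheel '[[[0,0,0,0.004,0.025,0,0.05],[0,0,0,0.007,0.035,0,0.05],[0,0,0,0.007,0.035,0,0.05],[0,0,0,0.007,0.035,0,0.05],[0,0,0,0.007,0.035,0,0.05],[0,0,0,0.007,0.035,0,0.05],[0,0,0,0.006,0.025,0,0.05],[0,0,0,0,0.01,0,0.05],[0,0,0,0,0,0,0.05],[0,0,0,0,0,0,0.05],[0,0,0,0,0,0,0.05]]]'
python3 -c "
from h import *
go(NOTCH(.1075,0,.052))"
```

```text
time_s: 12.65
tcp_pos: [0.6712, -0.1672, 0.1429]
ee_rot: [[0.99, 0.142, -0.0], [0.142, -0.99, 0.002], [-0.0, -0.002, -1.0]]
wrist_force: [-0.3, 0.9, -0.6]
gripper_width: 0.704
gripper_force: 30.0
turn [-0.022  0.     0.01 ] shift after turn [-0.0003  0.0019  0.0909] t 12.65 F [-0.3  0.9 -0.6] w 61.3 gf 30.0 tcp [ 0.6712 -0.1672  0.1429]
```

```bash
python3 -m handwheel '[[[0,0,0,0,0.002,0.02,0.05],[0,0,0,0,0,0.02,0.05],[0,0,0,0,0,0.01,0.05],[0,0,0,0,0,0,0.05],[0,0,0,0,0,0,0.05]]]'
python3 -c "
from h import *
go(NOTCH(.1075,0,.052))"
```

```text
time_s: 13.15
tcp_pos: [0.6725, -0.17, 0.094]
ee_rot: [[0.99, 0.142, 0.002], [0.142, -0.99, 0.002], [0.002, -0.001, -1.0]]
wrist_force: [0.7, -0.3, -1.9]
gripper_width: 0.708
gripper_force: 30.0
turn [-0.012 -0.016  0.008] shift after turn [-0.0012 -0.001   0.042 ] t 13.15 F [ 0.7 -0.3 -1.9] w 61.6 gf 30.0 tcp [ 0.6725 -0.17    0.094 ]
```

```bash
python3 -m handwheel '[[[0,0,0,-0.001,-0.0005,0.015,0.05],[0,0,0,0,0,0.012,0.05],[0,0,0,0,0,0.008,0.05],[0,0,0,0,0,0.004,0.05],[0,0,0,0,0,0.001,0.05],[0,0,0,0,0,0,0.05],[0,0,0,0,0,0,0.05]]]'
python3 -c "
from h import *
go(NOTCH(.1075,0,.052))"
```

```text
time_s: 13.85
tcp_pos: [0.6713, -0.1701, 0.0538]
ee_rot: [[0.99, 0.141, 0.002], [0.141, -0.99, 0.002], [0.002, -0.002, -1.0]]
wrist_force: [0.3, 0.8, -1.2]
gripper_width: 0.707
gripper_force: 30.0
turn [-0.015 -0.018 -0.002] shift after turn [-0.     -0.001   0.0018] t 13.85 F [ 0.3  0.8 -1.2] w 61.5 gf 30.0 tcp [ 0.6713 -0.1701  0.0538]
```

```bash
python3 -m handwheel '[[[0,0,0,0,0,0.0015,0.05],[0,0,0,0,0,0,0.05],[0,0,0,0,0,0,0.065],[0,0,0,0,0,0,0.08],[0,0,0,0,0,0,0.08],[0,0,0,0,0,0,0.08],[0,0,0,0,0,-0.02,0.085],[0,0,0,0,0,-0.04,0.087],[0,0,0,0,0,-0.04,0.087],[0,0,0,0,0,-0.04,0.087],[0,0,0,0,0,0,0.087],[0,0,0,0,0,0,0.087]]]'
python3 - <<'E'
from h import *
go([.4334,.0914,.16]);go(NOTCH(.1075,0,.052))
for n in('side','top'):
    a=snap(n,n+'3.png').astype(int);b=cv2.cvtColor(cv2.imread({'side':'pics/s0.png','top':'pics/t0.png'}[n]),cv2.COLOR_BGR2RGB).astype(int)
    for m,X in(('short',(.4334,.0914)),('tall',(.5034,.2925))):
        u,v=proj(n,[*X,.05]).astype(int); d=np.abs(a-b)[v-30:v+30,u-30:u+30]; print(n,m,u,v,d.mean().round(1))
E
```

```text
time_s: 15.05
tcp_pos: [0.6712, -0.1701, 0.1932]
ee_rot: [[0.99, 0.141, 0.004], [0.141, -0.99, 0.002], [0.004, -0.002, -1.0]]
wrist_force: [-0.3, -0.4, 0.3]
gripper_width: 0.997
gripper_force: 0.0
turn [-0.017 -0.037 -0.004] shift after turn [-0.1985 -0.2925  0.0332] t 15.05 F [-0.3 -0.4  0.3] w 86.7 gf 0.0 tcp [ 0.6712 -0.1701  0.1932]
turn [-0.017 -0.037 -0.004] shift after turn [ 1.000e-04 -1.000e-03  1.412e-01] t 15.05 F [-0.3 -0.4  0.3] w 86.7 gf 0.0 tcp [ 0.6712 -0.1701  0.1932]
side short 224 243 28.8
side tall 254 170 31.9
top short 278 290 1.7
top tall 161 252 1.8
```

```bash
python3 -m handwheel '[[[0,0,0,-0.028,-0.04,0,0.087],[0,0,0,-0.028,-0.042,0,0.087],[0,0,0,-0.028,-0.042,0,0.087],[0,0,0,-0.028,-0.042,0,0.087],[0,0,0,-0.028,-0.042,0,0.087],[0,0,0,-0.028,-0.042,0.01,0.087],[0,0,0,-0.025,-0.035,0.01,0.087],[0,0,0,-0.005,-0.007,0.01,0.087],[0,0,0,0,0,0,0.087],[0,0,0,0,0,0,0.087],[0,0,0,0,0,0,0.087]]]'
python3 -c "
from h import *
go([.4334,.0914,.042])"
```

```text
time_s: 16.25
tcp_pos: [0.4369, 0.088, 0.1624]
ee_rot: [[0.99, 0.14, 0.001], [0.14, -0.99, 0.002], [0.001, -0.002, -1.0]]
wrist_force: [-0.1, 0.4, 0.6]
gripper_width: 1.001
gripper_force: 0.0
turn [-0.016 -0.009 -0.016] shift after turn [-0.003  -0.0039  0.1204] t 16.25 F [-0.1  0.4  0.6] w 87.1 gf 0.0 tcp [0.4369 0.088  0.1624]
```

```bash
python3 -m handwheel '[[[0,0,0,-0.003,-0.004,0.03,0.087],[0,0,0,0,0,0.03,0.087],[0,0,0,0,0,0.03,0.087],[0,0,0,0,0,0.02,0.087],[0,0,0,0,0,0.009,0.08],[0,0,0,0,0,0,0.07],[0,0,0,0,0,0,0.06],[0,0,0,0,0,0,0.05],[0,0,0,0,0,0,0.05],[0,0,0,0,0,0,0.05],[0,0,0,0,0,0,0.05],[0,0,0,0,0,0,0.05]]]'
python3 -c "
from h import *
go([.4334,.0914,.042])"
python3 -m handwheel '[[[0,0,0,0,0,-0.02,0.05],[0,0,0,0,0,-0.03,0.05],[0,0,0,0,0,-0.03,0.05],[0,0,0,0,0,-0.03,0.05],[0,0,0,0,0,0,0.05],[0,0,0,0,0,0,0.05]]]'
python3 -c "
from h import *
go(NOTCH(.04,0,.14))"
```

```text
time_s: 17.45
tcp_pos: [0.4336, 0.0929, 0.0444]
ee_rot: [[0.99, 0.142, 0.003], [0.142, -0.99, 0.003], [0.004, -0.003, -1.0]]
wrist_force: [1.4, 0.8, 5.6]
gripper_width: 0.709
gripper_force: 30.0
turn [-0.025 -0.035  0.006] shift after turn [-0.0004  0.0015  0.0024] t 17.45 F [1.4 0.8 5.6] w 61.7 gf 30.0 tcp [0.4336 0.0929 0.0444]
time_s: 18.05
tcp_pos: [0.4315, 0.0919, 0.1532]
ee_rot: [[0.99, 0.14, -0.0], [0.14, -0.99, 0.003], [0.0, -0.003, -1.0]]
wrist_force: [-1.1, -0.3, -1.0]
gripper_width: 0.707
gripper_force: 30.0
turn [-0.025 -0.002 -0.009] shift after turn [0.1329 0.2923 0.0132] t 18.05 F [-1.1 -0.3 -1. ] w 61.5 gf 30.0 tcp [0.4315 0.0919 0.1532]
```

```bash
python3 -m handwheel '[[[0,0,0,0.015,0.032,0,0.05],[0,0,0,0.019,0.042,0,0.05],[0,0,0,0.019,0.042,0,0.05],[0,0,0,0.019,0.042,0,0.05],[0,0,0,0.019,0.042,0,0.05],[0,0,0,0.019,0.042,0,0.05],[0,0,0,0.016,0.036,0,0.05],[0,0,0,0.006,0.014,0,0.05],[0,0,0,0,0,0,0.05],[0,0,0,0,0,0,0.05],[0,0,0,0,0,0,0.05]]]'
python3 -c "
from h import *
go(NOTCH(.039,0,.052))"
```

```text
time_s: 19.15
tcp_pos: [0.6031, -0.1772, 0.1523]
ee_rot: [[0.99, 0.142, -0.001], [0.142, -0.99, 0.003], [-0.001, -0.003, -1.0]]
wrist_force: [-0.4, 0.5, -1.9]
gripper_width: 0.712
gripper_force: 30.0
turn [-0.026  0.009  0.008] shift after turn [-0.      0.0016  0.1003] t 19.15 F [-0.4  0.5 -1.9] w 61.9 gf 30.0 tcp [ 0.6031 -0.1772  0.1523]
```

```bash
python3 -m handwheel '[[[0,0,0,0,0.0018,0.02,0.05],[0,0,0,0,0,0.02,0.05],[0,0,0,0,0,0.015,0.05],[0,0,0,0,0,0.005,0.05],[0,0,0,0,0,0,0.05],[0,0,0,0,0,0,0.05]]]'
python3 -c "
from h import *
go(NOTCH(.039,0,.052))"
```

```text
time_s: 19.75
tcp_pos: [0.605, -0.1796, 0.094]
ee_rot: [[0.99, 0.142, 0.002], [0.142, -0.99, 0.002], [0.002, -0.001, -1.0]]
wrist_force: [-0.3, 0.3, -1.0]
gripper_width: 0.705
gripper_force: 30.0
turn [-0.012 -0.023  0.008] shift after turn [-0.0015 -0.0011  0.042 ] t 19.75 F [-0.3  0.3 -1. ] w 61.3 gf 30.0 tcp [ 0.605  -0.1796  0.094 ]
```

```bash
python3 -m handwheel '[[[0,0,0,-0.0012,-0.0006,0.015,0.05],[0,0,0,0,0,0.012,0.05],[0,0,0,0,0,0.008,0.05],[0,0,0,0,0,0.004,0.05],[0,0,0,0,0,0.0015,0.05],[0,0,0,0,0,0,0.05],[0,0,0,0,0,0,0.05]]]'
python3 -c "
from h import *
go(NOTCH(.039,0,.052))"
```

```text
time_s: 20.45
tcp_pos: [0.6036, -0.1797, 0.0529]
ee_rot: [[0.99, 0.141, 0.001], [0.141, -0.99, 0.002], [0.002, -0.002, -1.0]]
wrist_force: [-0.7, 0.1, -0.6]
gripper_width: 0.711
gripper_force: 30.0
turn [-0.016 -0.016 -0.002] shift after turn [-0.0001 -0.0009  0.0009] t 20.45 F [-0.7  0.1 -0.6] w 61.9 gf 30.0 tcp [ 0.6036 -0.1797  0.0529]
```

```bash
python3 -m handwheel '[[[0,0,0,0,0,0.0015,0.05],[0,0,0,0,0,0,0.05],[0,0,0,0,0,0,0.065],[0,0,0,0,0,0,0.08],[0,0,0,0,0,0,0.08],[0,0,0,0,0,0,0.08],[0,0,0,0,0,-0.02,0.085],[0,0,0,0,0,-0.04,0.087],[0,0,0,0,0,-0.04,0.087],[0,0,0,0,0,-0.04,0.087],[0,0,0,0,0,0,0.087],[0,0,0,0,0,0,0.087]]]'
python3 - <<'E'
from h import *
go([.5034,.2925,.17]);go(NOTCH(.039,0,.052))
a=snap('top','t4.png').astype(int);b=cv2.cvtColor(cv2.imread('pics/t0.png'),cv2.COLOR_BGR2RGB).astype(int)
u,v=proj('top',[.5034,.2925,.05]).astype(int);print(np.abs(a-b)[v-30:v+30,u-30:u+30].mean())
E
```

```text
time_s: 21.65
tcp_pos: [0.6035, -0.1797, 0.1923]
ee_rot: [[0.99, 0.141, 0.003], [0.141, -0.99, 0.002], [0.004, -0.002, -1.0]]
wrist_force: [0.1, -0.8, -0.8]
gripper_width: 1.0
gripper_force: 0.0
turn [-0.017 -0.036 -0.004] shift after turn [-0.0324 -0.4817  0.0223] t 21.65 F [ 0.1 -0.8 -0.8] w 87.0 gf 0.0 tcp [ 0.6035 -0.1797  0.1923]
turn [-0.017 -0.036 -0.004] shift after turn [-0.     -0.001   0.1403] t 21.65 F [ 0.1 -0.8 -0.8] w 87.0 gf 0.0 tcp [ 0.6035 -0.1797  0.1923]
1.6546296296296297
```

```bash
python3 -m handwheel '[[[0,0,0,-0.013,-0.04,0,0.087],[0,0,0,-0.013,-0.045,0,0.087],[0,0,0,-0.006,-0.045,0,0.087],[0,0,0,0,-0.045,0,0.087],[0,0,0,0,-0.045,0,0.087],[0,0,0,0,-0.045,0,0.087],[0,0,0,0,-0.045,0,0.087],[0,0,0,0,-0.045,0,0.087],[0,0,0,0,-0.045,0,0.087],[0,0,0,0,-0.045,0,0.087],[0,0,0,0,-0.03,0.01,0.087],[0,0,0,0,-0.005,0.01,0.087]]]'
python3 -m handwheel '[[[0,0,0,0,0,0,0.087],[0,0,0,0,0,0,0.087],[0,0,0,0,0,0,0.087]]]'
python3 -c "
from h import *
go([.5034,.2925,.045])"
```

```text
time_s: 22.9
tcp_pos: [0.5027, 0.2936, 0.1697]
ee_rot: [[0.989, 0.145, -0.001], [0.145, -0.989, 0.001], [-0.001, -0.001, -1.0]]
wrist_force: [-0.7, -1.0, -0.2]
gripper_width: 0.999
gripper_force: 0.0
time_s: 23.2
tcp_pos: [0.5042, 0.2897, 0.1719]
ee_rot: [[0.99, 0.14, 0.0], [0.14, -0.99, 0.002], [0.001, -0.002, -1.0]]
wrist_force: [-0.1, 0.4, -0.2]
gripper_width: 1.002
gripper_force: 0.0
turn [-0.015 -0.007 -0.017] shift after turn [-0.0003 -0.0029  0.1269] t 23.2 F [-0.1  0.4 -0.2] w 87.2 gf 0.0 tcp [0.5042 0.2897 0.1719]
```

```bash
python3 -m handwheel '[[[0,0,0,0,-0.003,0.03,0.087],[0,0,0,0,0,0.03,0.087],[0,0,0,0,0,0.03,0.087],[0,0,0,0,0,0.025,0.087],[0,0,0,0,0,0.01,0.08],[0,0,0,0,0,0,0.07],[0,0,0,0,0,0,0.06],[0,0,0,0,0,0,0.05],[0,0,0,0,0,0,0.05],[0,0,0,0,0,0,0.05],[0,0,0,0,0,0,0.05],[0,0,0,0,0,0,0.05]]]'
python3 -c "
from h import *
go([.5034,.2925,.045])"
python3 -m handwheel '[[[0,0,0,0,0,-0.02,0.05],[0,0,0,0,0,-0.03,0.05],[0,0,0,0,0,-0.04,0.05],[0,0,0,0,0,-0.04,0.05],[0,0,0,0,0,-0.04,0.05],[0,0,0,0,0,0,0.05],[0,0,0,0,0,0,0.05]]]'
python3 -c "
from h import *
go(NOTCH(-.0265,0,.215))"
```

```text
time_s: 24.4
tcp_pos: [0.5046, 0.2952, 0.0486]
ee_rot: [[0.99, 0.142, 0.004], [0.142, -0.99, 0.004], [0.004, -0.004, -1.0]]
wrist_force: [0.4, 0.2, 6.7]
gripper_width: 0.711
gripper_force: 30.0
turn [-0.035 -0.04   0.006] shift after turn [-0.0016  0.0025  0.0036] t 24.4 F [0.4 0.2 6.7] w 61.8 gf 30.0 tcp [0.5046 0.2952 0.0486]
time_s: 25.1
tcp_pos: [0.5028, 0.2936, 0.2171]
ee_rot: [[0.99, 0.141, 0.0], [0.141, -0.99, 0.003], [0.001, -0.003, -1.0]]
wrist_force: [0.4, 0.0, -2.4]
gripper_width: 0.714
gripper_force: 30.0
turn [-0.03  -0.006 -0.007] shift after turn [-0.0327  0.4819  0.0021] t 25.1 F [ 0.4  0.  -2.4] w 62.1 gf 30.0 tcp [0.5028 0.2936 0.2171]
```

```bash
python3 -m handwheel '[[[0,0,0,-0.002,0.03,0,0.05],[0,0,0,-0.003,0.045,0,0.05],[0,0,0,-0.003,0.045,0,0.05],[0,0,0,-0.003,0.045,0,0.05],[0,0,0,-0.003,0.045,0,0.05],[0,0,0,-0.003,0.045,0,0.05],[0,0,0,-0.003,0.045,0,0.05],[0,0,0,-0.003,0.045,0,0.05],[0,0,0,-0.003,0.045,0.01,0.05],[0,0,0,-0.002,0.045,0.01,0.05],[0,0,0,-0.002,0.035,0.01,0.05],[0,0,0,-0.001,0.012,0.01,0.05]]]'
python3 -m handwheel '[[[0,0,0,0,0,0.01,0.05],[0,0,0,0,0,0,0.05],[0,0,0,0,0,0,0.05],[0,0,0,0,0,0,0.05]]]'
python3 -c "
from h import *
go(NOTCH(-.0245,0,.055))"
```

```text
time_s: 26.3
tcp_pos: [0.5389, -0.1903, 0.1727]
ee_rot: [[0.991, 0.137, -0.005], [0.137, -0.991, 0.003], [-0.004, -0.003, -1.0]]
wrist_force: [-0.5, 0.5, -1.8]
gripper_width: 0.709
gripper_force: 30.0
time_s: 26.7
tcp_pos: [0.5411, -0.1866, 0.1664]
ee_rot: [[0.99, 0.143, 0.001], [0.143, -0.99, 0.002], [0.002, -0.002, -1.0]]
wrist_force: [-0.7, 0.2, -1.1]
gripper_width: 0.71
gripper_force: 30.0
turn [-0.016 -0.016  0.016] shift after turn [-0.0007  0.0011  0.1114] t 26.7 F [-0.7  0.2 -1.1] w 61.8 gf 30.0 tcp [ 0.5411 -0.1866  0.1664]
```

```bash
python3 -m handwheel '[[[0,0,0,-0.0007,0.001,0.02,0.05],[0,0,0,0,0,0.02,0.05],[0,0,0,0,0,0.02,0.05],[0,0,0,0,0,0.01,0.05],[0,0,0,0,0,0,0.05],[0,0,0,0,0,0,0.05]]]'
python3 -c "
from h import *
go(NOTCH(-.0245,0,.055))"
```

```text
time_s: 27.3
tcp_pos: [0.541, -0.1884, 0.0968]
ee_rot: [[0.99, 0.142, 0.002], [0.142, -0.99, 0.001], [0.002, -0.001, -1.0]]
wrist_force: [0.5, -0.2, -0.3]
gripper_width: 0.711
gripper_force: 30.0
turn [-0.011 -0.022  0.007] shift after turn [-0.0004 -0.0007  0.0418] t 27.3 F [ 0.5 -0.2 -0.3] w 61.9 gf 30.0 tcp [ 0.541  -0.1884  0.0968]
```

```bash
python3 -m handwheel '[[[0,0,0,-0.0004,-0.0004,0.015,0.05],[0,0,0,0,0,0.012,0.05],[0,0,0,0,0,0.008,0.05],[0,0,0,0,0,0.004,0.05],[0,0,0,0,0,0.0015,0.05],[0,0,0,0,0,0,0.05],[0,0,0,0,0,0,0.05]]]'
python3 -c "
from h import *
go(NOTCH(-.0245,0,.055))"
```

```text
time_s: 28.0
tcp_pos: [0.5401, -0.1883, 0.0558]
ee_rot: [[0.99, 0.141, 0.001], [0.141, -0.99, 0.002], [0.002, -0.002, -1.0]]
wrist_force: [-0.7, 0.2, -1.5]
gripper_width: 0.714
gripper_force: 30.0
turn [-0.016 -0.015 -0.002] shift after turn [ 0.0005 -0.0005  0.0008] t 28.0 F [-0.7  0.2 -1.5] w 62.1 gf 30.0 tcp [ 0.5401 -0.1883  0.0558]
```

Release, rise and move clear to look.

```bash
python3 -m handwheel '[[[0,0,0,0,0,0.0015,0.05],[0,0,0,0,0,0,0.05],[0,0,0,0,0,0,0.065],[0,0,0,0,0,0,0.08],[0,0,0,0,0,0,0.08],[0,0,0,0,0,0,0.08],[0,0,0,0,0,-0.02,0.085],[0,0,0,0,0,-0.04,0.087],[0,0,0,0,0,-0.04,0.087],[0,0,0,0,0,-0.04,0.087],[0,0,0,-0.03,-0.02,0,0.087],[0,0,0,-0.04,-0.04,0,0.087]]]'
python3 -m handwheel '[[[0,0,0,-0.04,-0.04,0,0.087],[0,0,0,-0.03,-0.04,0,0.087],[0,0,0,0,-0.04,0,0.087],[0,0,0,0,-0.04,0,0.087],[0,0,0,0,-0.04,0,0.087],[0,0,0,0,0,0,0.087],[0,0,0,0,0,0,0.087]]]'
python3 - <<'E'
from h import *
go(NOTCH(-.145,0,.06))
snap('side','s5.png');snap('top','t5.png')
a=cv2.imread('pics/s5.png');b=cv2.imread('pics/t5.png')
cv2.imwrite('pics/m5.png',np.hstack([cv2.resize(a[250:460,195:480],None,fx=1.9,fy=1.9)[:399],cv2.resize(b[110:320,370:490],None,fx=1.9,fy=1.9)[:399]]))
E
```

```text
time_s: 29.2
tcp_pos: [0.4681, -0.1432, 0.1949]
ee_rot: [[0.99, 0.139, 0.004], [0.139, -0.99, 0.002], [0.004, -0.001, -1.0]]
wrist_force: [0.0, 2.2, 0.5]
gripper_width: 0.995
gripper_force: 0.0
time_s: 29.9
tcp_pos: [0.3747, 0.042, 0.1943]
ee_rot: [[0.99, 0.144, 0.001], [0.144, -0.99, 0.002], [0.001, -0.002, -1.0]]
wrist_force: [-0.3, 0.8, -0.1]
gripper_width: 0.999
gripper_force: 0.0
turn [-0.019 -0.009  0.022] shift after turn [0.0112 0.2509 0.1343] t 29.9 F [-0.3  0.8 -0.1] w 86.9 gf 0.0 tcp [0.3747 0.042  0.1943]
```

View pics/m5.png

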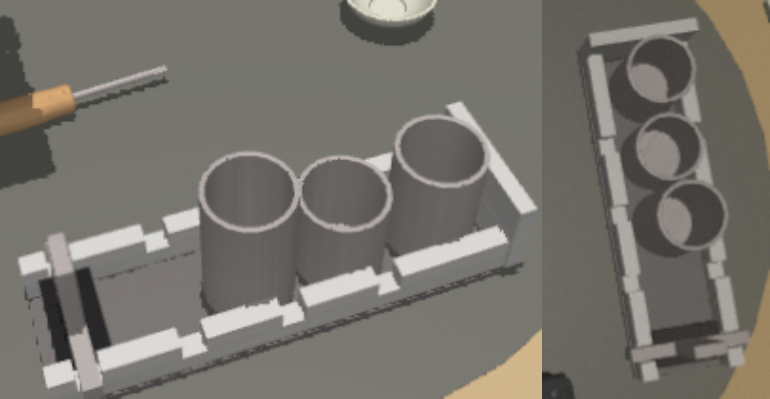

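The crop shows a close row of middle, short and tall, with rims at (441,150), (345,193) and (249,191), and the stop at (70,320). I check the positions by triangulation.

```bash
python3 - <<'E'
from h import *
o=NOTCH(0);c,s=np.cos(.1418),np.sin(.1418)
for m,a,b in(('mid',(427.1,328.9),(432.9,146.3)),('short',(376.6,351.6),(437.6,187.4)),('tall',(326.1,350.5),(449.7,222.9))):
    X,e=tri(('side',*a),('top',*b));d=X-o;print(m,X.round(4),'rack',round(c*d[0]+s*d[1],4),round(-s*d[0]+c*d[1],4),np.round(e,4))
E
```

```text
mid [ 0.669  -0.1727  0.0917] rack 0.1049 -0.0032 [0.001 0.001]
short [ 0.6026 -0.1823  0.0765] rack 0.0378 -0.0033 [0.0003 0.0003]
tall [ 0.5388 -0.1912  0.1066] rack -0.0267 -0.0032 [0.0009 0.0009]
```

```bash
python3 -m handwheel '[[[0,0,0,0.001,0.03,0,0.087],[0,0,0,0.002,0.045,0,0.087],[0,0,0,0.002,0.045,0,0.087],[0,0,0,0.002,0.045,0,0.087],[0,0,0,0.002,0.045,0.02,0.087],[0,0,0,0.001,0.035,0.02,0.087],[0,0,0,0.001,0.006,0.02,0.087],[0,0,0,0,0,0,0.087],[0,0,0,0,0,0,0.087],[0,0,0,0,0,0,0.087]]]'
python3 -c "
from h import *
go([.4207,-.2032,.0625])"
```

```text
time_s: 31.0
tcp_pos: [0.4216, -0.2057, 0.1349]
ee_rot: [[0.99, 0.141, 0.002], [0.141, -0.99, 0.002], [0.003, -0.001, -1.0]]
wrist_force: [1.0, 0.8, 0.5]
gripper_width: 1.001
gripper_force: 0.0
turn [-0.011 -0.025 -0.002] shift after turn [-0.0005 -0.0026  0.0724] t 31.0 F [1.  0.8 0.5] w 87.1 gf 0.0 tcp [ 0.4216 -0.2057  0.1349]
```

```bash
python3 -m handwheel '[[[0,0,0,-0.0005,-0.0015,0.02,0.087],[0,0,0,0,0,0.025,0.087],[0,0,0,0,0,0.02,0.07],[0,0,0,0,0,0.008,0.06],[0,0,0,0,0,0,0.04],[0,0,0,0,0,0,0.01],[0,0,0,0,0,0,0.01],[0,0,0,0,0,0,0.01],[0,0,0,0,0,0,0.01],[0,0,0,0,0,0,0.01],[0,0,0,0,0,0,0.01],[0,0,0,0,0,0,0.01]]]'
python3 -c "
from h import *
go([.4207,-.2032,.0625])"
```

```text
time_s: 32.2
tcp_pos: [0.4207, -0.204, 0.061]
ee_rot: [[0.99, 0.141, 0.001], [0.141, -0.99, 0.002], [0.001, -0.002, -1.0]]
wrist_force: [0.5, 1.4, 2.5]
gripper_width: 0.34
gripper_force: 30.0
turn [-0.017 -0.01  -0.002] shift after turn [ 0.0002 -0.0008 -0.0015] t 32.2 F [0.5 1.4 2.5] w 29.6 gf 30.0 tcp [ 0.4207 -0.204   0.061 ]
```

```bash
python3 -m handwheel '[[[0,0,0,0,0,-0.01,0.01],[0,0,0,0,0,-0.01,0.01],[0,0,0,0,0,-0.01,0.01],[0,0,0,0,0,0,0.01],[0,0,0,0.015,0,0,0.01],[0,0,0,0.02,0,0,0.01],[0,0,0,0.02,0,0,0.01],[0,0,0,0.008,0,0,0.01],[0,0,0,0,0,0,0.01],[0,0,0,0,0,0,0.01],[0,0,0,0,0,0,0.01],[0,0,0,0,0,0,0.01]]]'
python3 -c "
from h import *
go([.4860,-.1947,.061])"
```

```text
time_s: 33.4
tcp_pos: [0.4821, -0.1952, 0.0908]
ee_rot: [[0.99, 0.141, 0.0], [0.141, -0.99, 0.002], [0.0, -0.002, -1.0]]
wrist_force: [0.2, -0.2, -2.5]
gripper_width: 0.343
gripper_force: 30.0
turn [-0.02  -0.003 -0.006] shift after turn [0.0039 0.     0.0298] t 33.4 F [ 0.2 -0.2 -2.5] w 29.9 gf 30.0 tcp [ 0.4821 -0.1952  0.0908]
```

```bash
python3 -m handwheel '[[[0,0,0,0.0037,0,0,0.01],[0,0,0,0,0,0,0.01],[0,0,0,0,0,0,0.01],[0,0,0,0,0,0,0.01]]]'
python3 -c "
from h import *
go([.4860,-.1947,.061])"
```

```text
time_s: 33.8
tcp_pos: [0.4865, -0.1946, 0.0909]
ee_rot: [[0.99, 0.141, 0.001], [0.141, -0.99, 0.002], [0.001, -0.002, -1.0]]
wrist_force: [-0.8, -0.4, -1.3]
gripper_width: 0.343
gripper_force: 30.0
turn [-0.019 -0.008 -0.003] shift after turn [-0.0005  0.      0.0299] t 33.8 F [-0.8 -0.4 -1.3] w 29.9 gf 30.0 tcp [ 0.4865 -0.1946  0.0909]
```

```bash
python3 -m handwheel '[[[0,0,0,-0.0003,0,0.01,0.01],[0,0,0,0,0,0.008,0.01],[0,0,0,0,0,0.004,0.01],[0,0,0,0,0,0.003,0.01],[0,0,0,0,0,0.003,0.01],[0,0,0,0,0,0,0.01],[0,0,0,0,0,0,0.01]]]'
```

```text
time_s: 34.5
tcp_pos: [0.4864, -0.1946, 0.0629]
ee_rot: [[0.99, 0.141, 0.001], [0.141, -0.99, 0.002], [0.001, -0.002, -1.0]]
wrist_force: [-0.1, 0.5, -1.6]
gripper_width: 0.344
gripper_force: 30.0
```

```bash
python3 -m handwheel '[[[0,0,0,0,0,0.002,0.01],[0,0,0,0,0,0,0.01],[0,0,0,0,0,0,0.05],[0,0,0,0,0,0,0.08],[0,0,0,0,0,0,0.08],[0,0,0,0,0,0,0.08],[0,0,0,0,0,-0.02,0.08],[0,0,0,0,0,-0.04,0.087],[0,0,0,0,0,-0.05,0.087],[0,0,0,0,0,-0.05,0.087],[0,0,0,-0.03,-0.02,-0.04,0.087],[0,0,0,-0.03,-0.04,-0.04,0.087]]]'
python3 -m handwheel '[[[0,0,0,-0.03,-0.04,0,0.087],[0,0,0,-0.02,-0.04,0,0.087],[0,0,0,0,-0.04,0,0.087],[0,0,0,0,-0.04,0,0.087],[0,0,0,0,-0.03,0,0.087],[0,0,0,0,0,0,0.087],[0,0,0,0,0,0,0.087]]]'
python3 - <<'E'
from h import *
go([.634,.214,.27])
snap('side','s6.png');snap('top','t6.png')
a=cv2.imread('pics/s6.png');b=cv2.imread('pics/t6.png')
m=np.zeros((600,800,3),np.uint8)
R=lambda im,x,y,w,h,k:cv2.resize(im[y:y+h,x:x+w],(w*k,h*k),interpolation=cv2.INTER_CUBIC)
x=R(a,195,290,280,150,1.5) if 0 else cv2.resize(a[290:450,195:475],None,fx=1.6,fy=1.6);m[:256,:448]=x
y=cv2.resize(b[110:320,380:490],None,fx=1.6,fy=1.6);m[:336,460:636]=y
z=R(b,165,140,80,70,4);m[320:600,0:320]=z
w=R(a,300,90,65,125,2);m[340:590,330:460]=w
cv2.imwrite('pics/m6.png',m)
E
```

```text
time_s: 35.7
tcp_pos: [0.4281, -0.1534, 0.2914]
ee_rot: [[0.99, 0.139, 0.003], [0.139, -0.99, 0.002], [0.003, -0.001, -1.0]]
wrist_force: [0.7, 1.1, 0.3]
gripper_width: 0.991
gripper_force: 0.0
time_s: 36.4
tcp_pos: [0.3518, 0.0284, 0.2897]
ee_rot: [[0.99, 0.143, 0.001], [0.143, -0.99, 0.002], [0.001, -0.002, -1.0]]
wrist_force: [-0.5, -0.6, -0.7]
gripper_width: 0.999
gripper_force: 0.0
turn [-0.019 -0.01   0.017] shift after turn [ 0.3056 -0.1439  0.0197] t 36.4 F [-0.5 -0.6 -0.7] w 86.9 gf 0.0 tcp [0.3518 0.0284 0.2897]
```

View pics/m6.png

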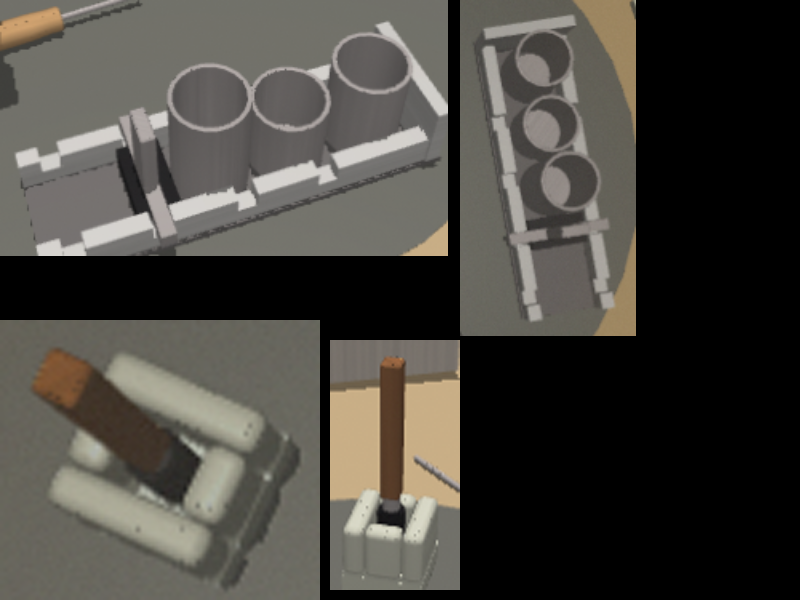

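The stop sits in notch 3 right behind the tall cup (150,175), and all cups are upright. The brush handle's top face is at crop (65,378), with edges parallel to the holder bars. I compute the yaw and lean.

```bash
python3 - <<'E'
from h import *
T=lambda x,y:(165+x/4,140+(y-320)/4)
def ang(a,b,z): p,q=atz('top',*T(*a),z),atz('top',*T(*b),z);return np.degrees(np.arctan2(*(q-p)[[1,0]]))
print('bars',ang((122,357),(262,420),.07),ang((58,488),(200,550),.07),'face',ang((50,350),(92,365),.215),ang((35,388),(75,405),.215))
print('neck',tri(('side',331.5,172.5),('top',*T(163,466))))
print('top',tri(('side',300+63/2,90+22/2),('top',*T(64,377))))
go([.634,.2139,.27],248);go([.634,.2139,.27],246)
E
```

```text
bars -115.602722855097 -114.84251775480764 face -111.03604213574955 -114.35898359184286
neck (array([0.63089946, 0.20849313, 0.08109356]), [np.float64(0.002410800302065872), np.float64(0.002410800302065986)])
top (array([0.63414796, 0.21396829, 0.21420623]), [np.float64(0.0008465300970634118), np.float64(0.0008465300970630689)])
turn [-1.80e-02 -1.00e-03  5.01e+00] shift after turn [ 0.1917 -0.2784  0.0195] t 36.5 F [-0.6 -0.4  0.5] w 86.9 gf 0.0 tcp [0.352  0.0276 0.2895]
turn [-0.018 -0.     5.343] shift after turn [ 0.1818 -0.2849  0.0195] t 36.5 F [-0.6 -0.4  0.5] w 86.9 gf 0.0 tcp [0.352  0.0276 0.2895]
```

```bash
python3 -m handwheel '[[[0,0,1.335,0,0,0,0.087],[0,0,1.335,0,0,0,0.087],[0,0,1.335,0,0,0,0.087],[0,0,1.335,0,0,0,0.087],[0,0,0,0.02,-0.03,0,0.087],[0,0,0,0.025,-0.04,0,0.087],[0,0,0,0.025,-0.04,0,0.087],[0,0,0,0.025,-0.04,0,0.087],[0,0,0,0.025,-0.04,0,0.087],[0,0,0,0.025,-0.04,0,0.087],[0,0,0,0.025,-0.04,0,0.087],[0,0,0,0.012,-0.015,0,0.087]]]'
python3 -m handwheel '[[[0,0,0,0,0,0,0.087],[0,0,0,0,0,0,0.087],[0,0,0,0,0,0,0.087]]]'
python3 -c "
from h import *
go([.633,.2125,.155],246)"
```

```text
time_s: 37.7
tcp_pos: [0.6373, 0.2148, 0.2871]
ee_rot: [[0.913, -0.408, -0.002], [-0.408, -0.913, 0.001], [-0.002, 0.0, -1.0]]
wrist_force: [-1.0, -0.5, -0.7]
gripper_width: 1.0
gripper_force: 0.0
time_s: 38.0
tcp_pos: [0.6337, 0.2132, 0.2904]
ee_rot: [[0.913, -0.407, 0.0], [-0.407, -0.913, 0.002], [-0.0, -0.002, -1.0]]
wrist_force: [-0.8, -0.1, -0.3]
gripper_width: 0.998
gripper_force: 0.0
turn [-0.018  0.004 -0.003] shift after turn [-0.0003  0.0009  0.1354] t 38.0 F [-0.8 -0.1 -0.3] w 86.8 gf 0.0 tcp [0.6337 0.2132 0.2904]
```

```bash
python3 -m handwheel '[[[0,0,0,0,0.001,0.03,0.087],[0,0,0,0,0,0.035,0.087],[0,0,0,0,0,0.035,0.087],[0,0,0,0,0,0.025,0.087],[0,0,0,0,0,0.0095,0.07],[0,0,0,0,0,0,0.05],[0,0,0,0,0,0,0.03],[0,0,0,0,0,0,0.02],[0,0,0,0,0,0,0.01],[0,0,0,0,0,0,0.005],[0,0,0,0,0,0,0.005],[0,0,0,0,0,0,0.005]]]'
python3 -m handwheel '[[[0,0,0,0,0,0,0.005],[0,0,0,0,0,0,0.005],[0,0,0,0,0,0,0.005],[0,0,0,0,0,0,0.005]]]'
python3 -c "
from h import *
go([.633,.2125,.155],246)"
```

```text
time_s: 39.2
tcp_pos: [0.6337, 0.2141, 0.1557]
ee_rot: [[0.914, -0.406, 0.001], [-0.406, -0.914, 0.002], [-0.0, -0.002, -1.0]]
wrist_force: [0.4, 0.6, -0.7]
gripper_width: 0.357
gripper_force: 0.0
time_s: 39.6
tcp_pos: [0.6337, 0.2141, 0.1555]
ee_rot: [[0.914, -0.406, 0.0], [-0.406, -0.914, 0.002], [-0.0, -0.002, -1.0]]
wrist_force: [0.5, -0.5, 0.1]
gripper_width: 0.202
gripper_force: 30.0
turn [-0.019  0.004  0.01 ] shift after turn [0.     0.0017 0.0005] t 39.6 F [ 0.5 -0.5  0.1] w 17.5 gf 30.0 tcp [0.6337 0.2141 0.1555]
```

```bash
python3 -m handwheel '[[[0,0,0,0,0,-0.02,0.005],[0,0,0,0,0,-0.03,0.005],[0,0,0,0,0,-0.04,0.005],[0,0,0,0,0,-0.04,0.005],[0,0,0,0,0,-0.02,0.005],[0,0,0,0,0,0,0.005],[0,0,0,0,0,0,0.005]]]'
python3 - <<'E'
from h import *
go([.539,-.1895,.3],246)
snap('side','s7.png');snap('top','t7.png')
a=cv2.imread('pics/s7.png');b=cv2.imread('pics/t7.png')
cv2.imwrite('pics/m7.png',np.hstack([cv2.resize(a[40:240,240:440],None,fx=2,fy=2),cv2.resize(b[80:280,130:330],None,fx=2,fy=2)]))
E
```

```text
time_s: 40.3
tcp_pos: [0.6331, 0.2138, 0.3047]
ee_rot: [[0.914, -0.406, -0.001], [-0.406, -0.914, 0.002], [-0.002, -0.002, -1.0]]
wrist_force: [0.1, 0.1, -1.9]
gripper_width: 0.207
gripper_force: 30.0
turn [-0.017  0.017  0.009] shift after turn [0.078  0.4067 0.0047] t 40.3 F [ 0.1  0.1 -1.9] w 18.0 gf 30.0 tcp [0.6331 0.2138 0.3047]
```

View pics/m7.png

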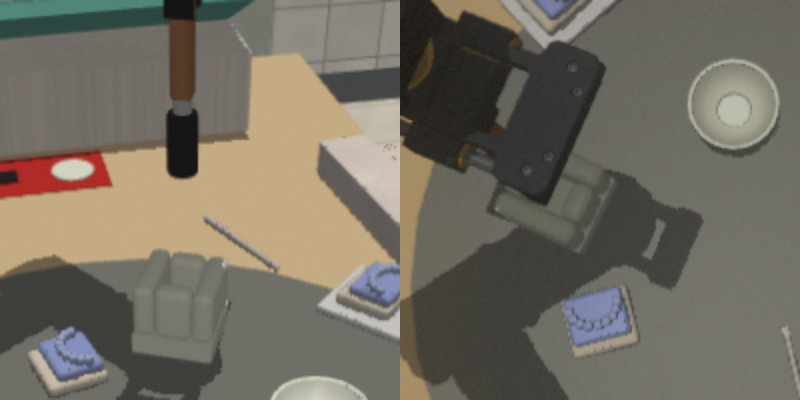

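The brush hangs plumb from the gripper, with its tip at (182,172) in the side crop, which is pixel (331,126). On to the tall cup.

```bash
python3 -c "
from h import *
print(proj('side',[.6331,.2138,.169]),proj('side',[.6331,.2038,.169]),proj('side',[.6431,.2138,.169]))"
python3 -m handwheel '[[[0,0,0,0.006,0.03,0,0.005],[0,0,0,0.008,0.042,0,0.005],[0,0,0,0.008,0.042,0,0.005],[0,0,0,0.008,0.042,0,0.005],[0,0,0,0.008,0.042,0,0.005],[0,0,0,0.008,0.042,0,0.005],[0,0,0,0.008,0.042,0,0.005],[0,0,0,0.008,0.042,0,0.005],[0,0,0,0.008,0.042,0,0.005],[0,0,0,0.007,0.03,0.01,0.005],[0,0,0,0.001,0.011,0.01,0.005],[0,0,0,0,0,0.01,0.005]]]'
python3 -m handwheel '[[[0,0,0,0,0,0,0.005],[0,0,0,0,0,0,0.005],[0,0,0,0,0,0,0.005]]]'
python3 - <<'E'
from h import *
go([.539,-.1895,.2],246)
snap('side','s8.png');snap('top','t8.png')
a=cv2.imread('pics/s8.png');b=cv2.imread('pics/t8.png')
cv2.imwrite('pics/m8.png',np.hstack([cv2.resize(a[240:440,240:440],None,fx=2,fy=2),cv2.resize(b[120:320,300:500],None,fx=2,fy=2)]))
E
```

```text
[331.16161548 126.25592085] [332.47753967 129.07187222] [337.01358551 125.64055327]
time_s: 41.6
tcp_pos: [0.5387, -0.1908, 0.2726]
ee_rot: [[0.913, -0.408, -0.002], [-0.408, -0.913, 0.003], [-0.003, -0.001, -1.0]]
wrist_force: [-0.1, -0.5, -0.8]
gripper_width: 0.203
gripper_force: 30.0
time_s: 41.9
tcp_pos: [0.5405, -0.1888, 0.2751]
ee_rot: [[0.915, -0.404, 0.001], [-0.404, -0.915, 0.002], [0.0, -0.002, -1.0]]
wrist_force: [-0.0, 1.0, -1.9]
gripper_width: 0.203
gripper_force: 30.0
turn [-0.021 -0.005  0.029] shift after turn [-0.0011  0.0013  0.0751] t 41.9 F [-0.   1.  -1.9] w 17.7 gf 30.0 tcp [ 0.5405 -0.1888  0.2751]
```

View pics/m8.png

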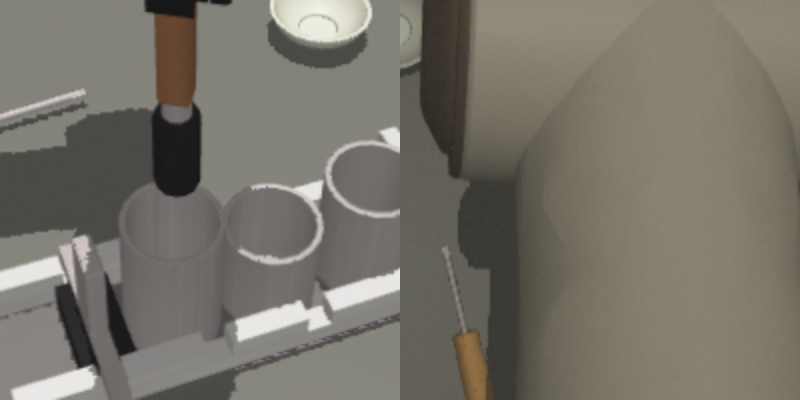

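The brush tip is centred over the tall cup (crop (177,190)), and the cups and stop are unchanged. Going down.

```bash
python3 -m handwheel '[[[0,0,0,-0.001,0.001,0.03,0.005],[0,0,0,0,0,0.03,0.005],[0,0,0,0,0,0.03,0.005],[0,0,0,0,0,0.02,0.005],[0,0,0,0,0,0.01,0.005],[0,0,0,0,0,0.003,0.005],[0,0,0,0,0,0,0.005],[0,0,0,0,0,0,0.005],[0,0,0,0,0,0,0.005]]]'
python3 -c "
from h import *
go([.539,-.1895,.152],246)"
```

```text
time_s: 42.9
tcp_pos: [0.5393, -0.1902, 0.153]
ee_rot: [[0.914, -0.406, 0.003], [-0.406, -0.914, 0.002], [0.002, -0.003, -1.0]]
wrist_force: [-0.2, 0.0, -0.9]
gripper_width: 0.205
gripper_force: 30.0
turn [-0.026 -0.02   0.012] shift after turn [-0.0005 -0.0005  0.001 ] t 42.9 F [-0.2  0.  -0.9] w 17.8 gf 30.0 tcp [ 0.5393 -0.1902  0.153 ]
```

```bash
python3 -m handwheel '[[[0,0,0,0,0,0.002,0.005],[0,0,0,0,0,0,0.005],[0,0,0,0,0,0,0.005],[0,0,0,0,0,-0.03,0.005],[0,0,0,0,0,-0.03,0.005],[0,0,0,0,0,-0.01,0.005],[0,0,0,0,0,0,0.005],[0,0,0,0,0,0,0.005],[0,0,0,0,0,0,0.005]]]'
python3 -m handwheel '[[[0,0,0,0,0,0.03,0.005],[0,0,0,0,0,0.03,0.005],[0,0,0,0,0,0.01,0.005],[0,0,0,0,0,0,0.005],[0,0,0,0,0,0,0.005],[0,0,0,0,0,0,0.005],[0,0,0,0,0,0,0.005]]]'
python3 -m handwheel '[[[0,0,0,0,0,-0.03,0.005],[0,0,0,0,0,-0.04,0.005],[0,0,0,0,0,-0.04,0.005],[0,0,0,0,0,-0.02,0.005],[0,0,0,0,0,0,0.005],[0,0,0,0,0,0,0.005]]]'
python3 -c "
from h import *
go(NOTCH(.105,-.0015,.27),246)"
```

```text
time_s: 43.8
tcp_pos: [0.5375, -0.19, 0.2179]
ee_rot: [[0.914, -0.406, -0.003], [-0.406, -0.914, 0.003], [-0.004, -0.001, -1.0]]
wrist_force: [-0.2, 0.6, -0.6]
gripper_width: 0.206
gripper_force: 30.0
time_s: 44.5
tcp_pos: [0.5389, -0.1901, 0.1503]
ee_rot: [[0.914, -0.406, 0.002], [-0.406, -0.914, 0.002], [0.001, -0.002, -1.0]]
wrist_force: [0.5, 0.3, 0.6]
gripper_width: 0.206
gripper_force: 30.0
time_s: 45.1
tcp_pos: [0.538, -0.1901, 0.2794]
ee_rot: [[0.914, -0.406, 0.001], [-0.406, -0.914, 0.003], [-0.001, -0.003, -1.0]]
wrist_force: [0.2, -0.3, -1.5]
gripper_width: 0.203
gripper_force: 30.0
turn [-0.027  0.007  0.008] shift after turn [ 0.1118 -0.0707  0.0094] t 45.1 F [ 0.2 -0.3 -1.5] w 17.6 gf 30.0 tcp [ 0.538  -0.1901  0.2794]
```

```bash
python3 -m handwheel '[[[0,0,0,0.028,-0.018,0,0.005],[0,0,0,0.03,-0.02,0,0.005],[0,0,0,0.03,-0.019,0,0.005],[0,0,0,0.02,-0.012,0,0.005],[0,0,0,0.004,-0.002,0,0.005],[0,0,0,0,0,0,0.005],[0,0,0,0,0,0,0.005],[0,0,0,0,0,0,0.005]]]'
python3 -c "
from h import *
go(NOTCH(.105,-.0015,.151),246)"
```

```text
time_s: 45.9
tcp_pos: [0.6686, -0.1712, 0.2801]
ee_rot: [[0.914, -0.406, 0.0], [-0.406, -0.914, 0.002], [-0.001, -0.002, -1.0]]
wrist_force: [-0.2, -0.3, -1.3]
gripper_width: 0.205
gripper_force: 30.0
turn [-0.019  0.006  0.006] shift after turn [ 0.0002 -0.0003  0.1291] t 45.9 F [-0.2 -0.3 -1.3] w 17.9 gf 30.0 tcp [ 0.6686 -0.1712  0.2801]
```

```bash
python3 -m handwheel '[[[0,0,0,0,0,0.03,0.005],[0,0,0,0,0,0.035,0.005],[0,0,0,0,0,0.035,0.005],[0,0,0,0,0,0.02,0.005],[0,0,0,0,0,0.009,0.005],[0,0,0,0,0,0,0.005],[0,0,0,0,0,0,0.005],[0,0,0,0,0,0,0.005],[0,0,0,0,0,0,0.005]]]'
python3 -m handwheel '[[[0,0,0,0,0,-0.03,0.005],[0,0,0,0,0,-0.02,0.005],[0,0,0,0,0,-0.002,0.005],[0,0,0,0,0,0,0.005],[0,0,0,0,0,0,0.005],[0,0,0,0,0,0,0.005]]]'
python3 -m handwheel '[[[0,0,0,0,0,0.03,0.005],[0,0,0,0,0,0.022,0.005],[0,0,0,0,0,0,0.005],[0,0,0,0,0,0,0.005],[0,0,0,0,0,0,0.005],[0,0,0,0,0,0,0.005]]]'
python3 -m handwheel '[[[0,0,0,0,0,-0.03,0.005],[0,0,0,0,0,-0.04,0.005],[0,0,0,0,0,-0.04,0.005],[0,0,0,0,0,-0.02,0.005],[0,0,0,0,0,0,0.005],[0,0,0,0,0,0,0.005]]]'
python3 -c "
from h import *
go(NOTCH(.0383,-.0015,.28),246)"
```

```text
time_s: 46.8
tcp_pos: [0.6704, -0.1707, 0.1525]
ee_rot: [[0.914, -0.406, 0.003], [-0.406, -0.914, 0.002], [0.002, -0.003, -1.0]]
wrist_force: [0.3, 0.3, -0.8]
gripper_width: 0.21
gripper_force: 30.0
time_s: 47.4
tcp_pos: [0.6689, -0.1706, 0.2011]
ee_rot: [[0.914, -0.406, -0.002], [-0.406, -0.914, 0.002], [-0.003, -0.001, -1.0]]
wrist_force: [-0.3, -0.4, -0.8]
gripper_width: 0.206
gripper_force: 30.0
time_s: 48.0
tcp_pos: [0.6701, -0.1707, 0.1518]
ee_rot: [[0.914, -0.406, 0.002], [-0.406, -0.914, 0.002], [0.001, -0.003, -1.0]]
wrist_force: [-0.1, 1.0, -0.3]
gripper_width: 0.206
gripper_force: 30.0
time_s: 48.6
tcp_pos: [0.6693, -0.1706, 0.2808]
ee_rot: [[0.914, -0.406, 0.001], [-0.406, -0.914, 0.003], [-0.0, -0.003, -1.0]]
wrist_force: [0.2, -0.5, -1.2]
gripper_width: 0.205
gripper_force: 30.0
turn [-0.028  0.005  0.009] shift after turn [-0.0567  0.0359  0.0008] t 48.6 F [ 0.2 -0.5 -1.2] w 17.9 gf 30.0 tcp [ 0.6693 -0.1706  0.2808]
```

```bash
python3 -m handwheel '[[[0,0,0,-0.018,0.012,0,0.005],[0,0,0,-0.022,0.014,0,0.005],[0,0,0,-0.014,0.008,0,0.005],[0,0,0,-0.0025,0.002,0,0.005],[0,0,0,0,0,0,0.005],[0,0,0,0,0,0,0.005],[0,0,0,0,0,0,0.005]]]'
python3 -c "
from h import *
go(NOTCH(.0383,-.0015,.151),246)"
```

```text
time_s: 49.3
tcp_pos: [0.604, -0.1807, 0.2799]
ee_rot: [[0.914, -0.406, -0.0], [-0.406, -0.914, 0.002], [-0.001, -0.002, -1.0]]
wrist_force: [-0.9, 0.8, 0.2]
gripper_width: 0.206
gripper_force: 30.0
turn [-0.017  0.012  0.013] shift after turn [-0.0012  0.0002  0.1289] t 49.3 F [-0.9  0.8  0.2] w 17.9 gf 30.0 tcp [ 0.604  -0.1807  0.2799]
```

```bash
python3 -m handwheel '[[[0,0,0,-0.001,0,0.03,0.005],[0,0,0,0,0,0.035,0.005],[0,0,0,0,0,0.035,0.005],[0,0,0,0,0,0.02,0.005],[0,0,0,0,0,0.009,0.005],[0,0,0,0,0,0,0.005],[0,0,0,0,0,0,0.005],[0,0,0,0,0,0,0.005],[0,0,0,0,0,0,0.005]]]'
python3 -m handwheel '[[[0,0,0,0,0,-0.025,0.005],[0,0,0,0,0,-0.02,0.005],[0,0,0,0,0,0,0.005],[0,0,0,0,0,0,0.005],[0,0,0,0,0,0,0.005],[0,0,0,0,0,0,0.005]]]'
python3 -m handwheel '[[[0,0,0,0,0,0.025,0.005],[0,0,0,0,0,0.02,0.005],[0,0,0,0,0,0,0.005],[0,0,0,0,0,0,0.005],[0,0,0,0,0,0,0.005],[0,0,0,0,0,0,0.005]]]'
python3 -m handwheel '[[[0,0,0,0,0,-0.03,0.005],[0,0,0,0,0,-0.04,0.005],[0,0,0,0,0,-0.04,0.005],[0,0,0,0,0,-0.025,0.005],[0,0,0,0,0,0,0.005],[0,0,0,0,0,0,0.005]]]'
python3 -c "
from h import *
go([.6337,.2135,.28],246)"
```

```text
time_s: 50.2
tcp_pos: [0.6033, -0.1803, 0.1532]
ee_rot: [[0.914, -0.406, 0.003], [-0.406, -0.914, 0.002], [0.002, -0.003, -1.0]]
wrist_force: [0.1, -0.3, -0.3]
gripper_width: 0.205
gripper_force: 30.0
time_s: 50.8
tcp_pos: [0.6019, -0.1802, 0.1956]
ee_rot: [[0.914, -0.406, -0.002], [-0.406, -0.914, 0.002], [-0.003, -0.001, -1.0]]
wrist_force: [-0.4, -0.3, -0.3]
gripper_width: 0.204
gripper_force: 30.0
time_s: 51.4
tcp_pos: [0.6033, -0.1803, 0.1531]
ee_rot: [[0.914, -0.406, 0.003], [-0.406, -0.914, 0.002], [0.002, -0.003, -1.0]]
wrist_force: [-0.1, -0.2, -0.8]
gripper_width: 0.206
gripper_force: 30.0
time_s: 52.0
tcp_pos: [0.6024, -0.1803, 0.2876]
ee_rot: [[0.914, -0.406, 0.002], [-0.406, -0.914, 0.003], [0.001, -0.003, -1.0]]
wrist_force: [-0.4, 0.4, -1.7]
gripper_width: 0.205
gripper_force: 30.0
turn [-0.032 -0.01   0.009] shift after turn [-0.1316 -0.3725  0.0076] t 52.0 F [-0.4  0.4 -1.7] w 17.8 gf 30.0 tcp [ 0.6024 -0.1803  0.2876]
```

```bash
python3 -m handwheel '[[[0,0,0,-0.009,-0.025,0,0.005],[0,0,0,-0.014,-0.04,0,0.005],[0,0,0,-0.014,-0.04,0,0.005],[0,0,0,-0.014,-0.04,0,0.005],[0,0,0,-0.014,-0.04,0,0.005],[0,0,0,-0.014,-0.04,0,0.005],[0,0,0,-0.014,-0.04,0,0.005],[0,0,0,-0.014,-0.04,0,0.005],[0,0,0,-0.014,-0.04,0,0.005],[0,0,0,-0.009,-0.022,0,0.005],[0,0,0,-0.0016,-0.0055,0.005,0.005],[0,0,0,0,0,0,0.005]]]'
python3 -m handwheel '[[[0,0,0,0,0,0,0.005],[0,0,0,0,0,0,0.005],[0,0,0,0,0,0,0.005]]]'
python3 -c "
from h import *
go([.6337,.2138,.156],246)"
```

```text
time_s: 53.2
tcp_pos: [0.6323, 0.2138, 0.2797]
ee_rot: [[0.914, -0.405, -0.004], [-0.405, -0.914, -0.0], [-0.004, 0.002, -1.0]]
wrist_force: [0.2, 0.1, -0.4]
gripper_width: 0.206
gripper_force: 30.0
time_s: 53.5
tcp_pos: [0.6335, 0.2122, 0.283]
ee_rot: [[0.913, -0.407, 0.001], [-0.407, -0.913, 0.002], [-0.0, -0.002, -1.0]]
wrist_force: [0.0, 0.1, -1.5]
gripper_width: 0.205
gripper_force: 30.0
turn [-0.023  0.    -0.004] shift after turn [-0.0005 -0.0016  0.127 ] t 53.5 F [ 0.   0.1 -1.5] w 17.8 gf 30.0 tcp [0.6335 0.2122 0.283 ]
```

```bash
python3 -m handwheel '[[[0,0,0,-0.0003,-0.0016,0.02,0.005],[0,0,0,0,0,0.02,0.005],[0,0,0,0,0,0.02,0.005],[0,0,0,0,0,0.008,0.005],[0,0,0,0,0,0,0.005],[0,0,0,0,0,0,0.005],[0,0,0,0,0,0,0.005]]]'
python3 -c "
from h import *
go([.6337,.2138,.156],246)"
```

```text
time_s: 54.2
tcp_pos: [0.6345, 0.2152, 0.2162]
ee_rot: [[0.914, -0.406, 0.003], [-0.406, -0.914, 0.003], [0.002, -0.004, -1.0]]
wrist_force: [-0.3, 0.4, 0.2]
gripper_width: 0.202
gripper_force: 30.0
turn [-0.039 -0.015  0.01 ] shift after turn [-0.0001  0.0016  0.0602] t 54.2 F [-0.3  0.4  0.2] w 17.6 gf 30.0 tcp [0.6345 0.2152 0.2162]
```

```bash
python3 -m handwheel '[[[0,0,0,0,0.0008,0.005,0.005],[0,0,0,0,0,0.01,0.005],[0,0,0,0,0,0.01,0.005],[0,0,0,0,0,0.01,0.005],[0,0,0,0,0,0,0.005]]]'
python3 -c "
from h import *
go([.6337,.2138,.156],246)"
```

```text
time_s: 54.7
tcp_pos: [0.6324, 0.2141, 0.1769]
ee_rot: [[0.914, -0.406, -0.003], [-0.406, -0.914, 0.0], [-0.003, 0.001, -1.0]]
wrist_force: [-0.5, 0.5, -1.5]
gripper_width: 0.205
gripper_force: 30.0
turn [0.009 0.03  0.009] shift after turn [ 0.0013 -0.0002  0.0209] t 54.7 F [-0.5  0.5 -1.5] w 17.8 gf 30.0 tcp [0.6324 0.2141 0.1769]
```

In the well without contact. Lower the rest and release.

```bash
python3 -m handwheel '[[[0,0,0,0,0,0.01,0.005],[0,0,0,0,0,0.006,0.005],[0,0,0,0,0,0.003,0.005],[0,0,0,0,0,0,0.005],[0,0,0,0,0,0,0.005]]]'
python3 -m handwheel '[[[0,0,0,0,0,0.0005,0.005],[0,0,0,0,0,0,0.03],[0,0,0,0,0,0,0.06],[0,0,0,0,0,0,0.08],[0,0,0,0,0,0,0.087],[0,0,0,0,0,0,0.087],[0,0,0,0,0,-0.02,0.087],[0,0,0,0,0,-0.04,0.087],[0,0,0,0,0,-0.04,0.087],[0,0,0,0,0,-0.04,0.087],[0,0,0,0,0,0,0.087]]]'
python3 -m handwheel '[[[0,0,0,-0.03,0,0,0.087],[0,0,0,-0.04,0,0,0.087],[0,0,0,-0.04,0,0,0.087],[0,0,0,-0.04,0,0,0.087],[0,0,0,-0.04,0,0,0.087],[0,0,0,-0.04,0,0,0.087],[0,0,0,0,0,0,0.087],[0,0,0,0,0,0,0.087]]]'
python3 - <<'E'
from h import *
snap('side','s9.png');snap('top','t9.png')
a=cv2.imread('pics/s9.png');b=cv2.imread('pics/t9.png')
cv2.imwrite('pics/m9.png',np.hstack([cv2.resize(a[80:460,195:480],None,fx=1.3,fy=1.3),cv2.resize(b[80:460,150:470],None,fx=1.3,fy=1.3)]))
E
```

```text
time_s: 55.2
tcp_pos: [0.6336, 0.2146, 0.1608]
ee_rot: [[0.914, -0.406, 0.001], [-0.406, -0.914, 0.002], [0.0, -0.002, -1.0]]
wrist_force: [-1.2, 0.2, -0.5]
gripper_width: 0.205
gripper_force: 30.0
time_s: 56.3
tcp_pos: [0.6361, 0.2148, 0.3081]
ee_rot: [[0.914, -0.405, 0.014], [-0.405, -0.914, 0.007], [0.01, -0.012, -1.0]]
wrist_force: [-0.0, -0.7, 1.1]
gripper_width: 0.974
gripper_force: 0.0
time_s: 57.1
tcp_pos: [0.4226, 0.3079, 0.3005]
ee_rot: [[0.915, -0.404, 0.001], [-0.404, -0.915, 0.003], [-0.0, -0.003, -1.0]]
wrist_force: [0.1, -0.6, 0.6]
gripper_width: 1.0
gripper_force: 0.0
```

View pics/m9.png

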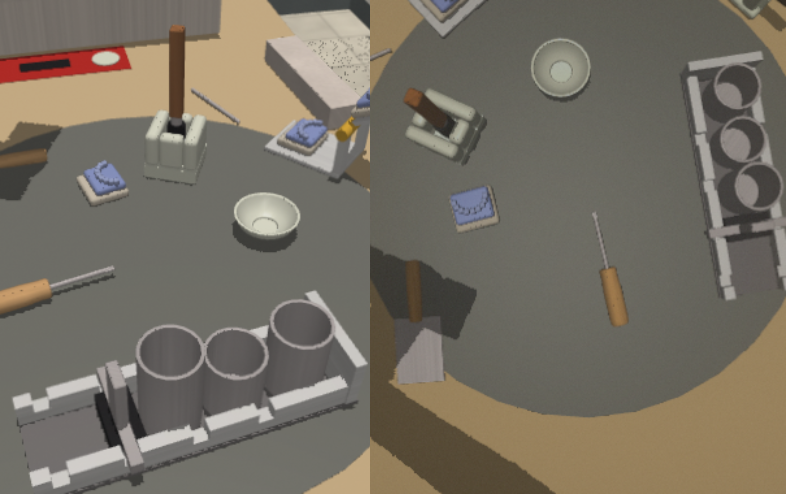

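The final picture shows the brush standing in its holder (side crop (177,90)), the three cups in a row and the stop seated behind the tall cup (115,415). The bystanders are untouched, so I hand in.

```bash
python3 -c "
from station import r
print(r.finish_job())"
```

```text
the job is handed in; nothing more can be done
None
```

The job is handed in at about 57 s: the three cups stand in a close row with the stop in notch 3, each was scrubbed from tallest to shortest, and the brush is back in its holder; the hand-in call returned no verdict.

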